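# Strip the fry cutter for washing

### The arm

A 6-joint arm with a two-finger parallel gripper is mounted at the origin on the work surface. World frame = base frame: x ahead of the robot, y to its left, z up, the work surface at z = 0. Lengths are in m, angles in degrees, forces in N, time in s.
With the tool pointing down it reaches from about 0.3 to 0.75 m from the base axis. Payload 8.5 kg.
Tool frame: the origin (TCP) lies on the centre line of the jaws, within the pads' length; the fingertips stand 11 mm ahead of it and the grasp point (between the pads) lies 8 mm behind it; x points along the fingers, y is the direction in which the jaws open and shut, and the axes are right-handed (so a half turn about x gives the same grasp; the last joint's range is limited). The gripper opens to 85 mm and grips with 20 to 120 N. Pads are 22 mm wide; open, the fingers measure 114 mm over their backs; the gripper's body (76 mm by 85 mm) begins 54 mm behind the grasp point. The pads swing forward as they close: fully open they stand 13 mm farther back than shut.
Start: joints at [-81.434, 21.807, 74.336, -0, 83.858, -12.336], TCP at [0.196, -0.514, 0.242] pointing down, gripper open.
Joint ranges: [-178.18, 178.18], [-50.72, 133.34], [12.68, 142.11], [-81.47, 261.47], [9.98, 163.14], [-165.26, 165.26]. Speed limits (degrees/s): [136.94, 136.94, 180, 180, 180, 180].

### API

Orientations are given as a 3x3 rotation matrix whose columns are the frame's x, y, z axes.
In Python, from rig import env gives the robot as it stands.
- The arm moves only by the tool carry_out, never from a script. Its argument "motion" is a list that holds one entry, the list of rows, each a list of 7 numbers: the shift along the tool's x, y, z in cm, then the turn, a rotation vector about the tool's x, y, z in rad, then the finger opening in cm, from 0 to 8.54. A call has 1 to 5 rows; each row is the pose to reach, as a shift and turn from the pose commanded when the call began, along the tool's axes at that moment; what a row does not reach only later rows make up. A row lasts 1/12 s, in which the tool goes at most 41.7 mm and 7.16 degrees, less where a joint would pass 70% of its speed; a pose out of reach is approached as far as the arm can. A call with a gripper value outside its range is refused whole. The fingers move at their own pace and stop on an object; "grip_force" is the grip in N (left out, the last holds). Time passes only in rows, so rows that repeat a pose let the fingers close. It gives the time, the measured TCP pose, the force and the opening at its end, in the units of the state.
- env.observe(): the state, without advancing time (a new reading comes with each control period).
- env.get_image(name): name is "side" or "top"; returns a dict with "image" (384x512x3 uint8, red, green, blue), "fov_y" (degrees; the focal length in pixels is half the picture's height over the tangent of half this angle, whatever the lens; pixels are square), "cx", "cy" (the principal point, pixels), "k1" (the pictures are not rectified: a ray, as slopes to the right and down, at radius r is drawn at 1 + k1 r^2 times it, then the intrinsics apply), "R" (3x3) and "t" (3): a world point X has camera coordinates R X + t. Camera axes: x right, y down, z forward; pixel columns grow to the right and rows downward; lengths in m; the calibration is good to about 2 mm. A picture is of the moment at which its call begins. There is no depth.
- env.close_job(): hands the job in, once; it reports no verdict.
The state is a dict: "time_s": time; "q": joint angles; "qvel": joint speeds; "joint_efforts": joint torques, N m; "position": TCP position; "tool_rot": TCP orientation; "ft_force": force on the tool from outside, world axes, zero at the start; "wrist_torque": the same for the moment, N m; "grip_width": finger opening in m.
Only numpy, scipy, OpenCV 4.12 (cv2) and the standard library are available. Lean on these libraries where they do the work, as an engineer would, in place of code of your own. Each camera call takes 0.05 s, during which the arm holds its last target. There are 200 camera calls.

### The job

The batch is finished: strip the fry cutter for washing. Put every trimmed potato end, those on the table and any on the blade grid, into the steel scrap pot; the one clamp still swung over the blade cassette is seized, so rock its knob twice in small arcs, each time some ten degrees the way it opens and then as far back past where it stood, and only then swing it fully open. Then lift the blade cassette straight up, level, off its two dowels and set it down gently, right way up and flat, on the bottom of the foil pan, leaving the whole potatoes, salt drum and brush alone.

Things in the scene. Friction and masses are not known exactly. Their poses are not given: they have to be found in the camera images.
- seat (a point): The fry cutter, a fixed steel machine 300 mm long (its y); its flipped-back pusher head lies to its +x side. This point is midway between the two dowels that locate the cassette, level with the seat blocks that carry it, 100 mm above the table, and turns with the machine. Deck: 8 mm below the seat, open in the middle; its front edge is 64 mm along -x.
- dowel_tip (a point): Top of the dowel nearer the seized clamp, 20 mm above the seat, 60 mm along the machine's -y from the seat point. The other, alike, is 60 mm along +y. Both are upright fixed pins 10 mm thick; they pass through 11 mm holes in the cassette's end plates.
- cassette_mid (a point): The blade cassette, loose, 400 g, steel, 60 mm wide (its x), 172 mm long (its y), 40 mm tall, over the dowels on the seat. End plates 10 mm thick. In its middle two upright cheeks, 86 mm long and 6 mm thick, flank the blades: grip across the cheeks' outsides, 60 mm apart along x. This point is its centre, 20 mm above its underside and 20 mm below the cheeks' tops; z is up.
- grid_top (a point): Middle of the blade grid's upper side, in the cassette, 18 mm above its underside. The grid is 48 mm (x) by 80 mm (y) between the cheeks, which rise 22 mm above it.
- clamp (a joint): The seized swing clamp at the machine's -y end, rad. 0: its tongue points to the machine's +y, over the cassette's end plate. Grows counter-clockwise from above, the tongue swinging out to the machine's -x, clear of the cassette beyond 0.95. Range -0.45 to 1.6, starts within 0.04 of 0; stiff (0.3 N m), stays where left. The like clamp at the +y end is already open.
- clamp_grip (a point): The seized clamp's black bar-shaped knob: 50 mm long, 14 mm thick, from 22 to 46 mm above the seat. This point is on the turning axis, 125 mm along the machine's -y from the seat point, 36 mm above the seat, 10 mm below the bar's top. The bar lies along this point's y axis, which turns with the clamp.
- pan_floor (a point): The oblong foil pan, fixed: floor 270 mm (its x) by 190 mm (its y), walls flaring outward, rim 56 mm above the table. This point is at the centre of its floor, on the upper face (4 mm above the table).
- pot_floor (a point): The round steel scrap pot, fixed: 75 mm outer radius, 3 mm wall, rim 75 mm above the table, a loop handle on two opposite sides. This point is at the centre of its inner floor, about 5 mm above the table.
- heel1_mid (a point): A trimmed potato end: a brown dome 42 mm across and 36 mm tall with straight sides up to 20 mm, 40 g, cut face down at the start on the table in front of the machine. Loose, may be absent. This point is on its axis, half-way up.
- heel2_mid (a point): A trimmed potato end: a brown dome 42 mm across and 36 mm tall with straight sides up to 20 mm, 40 g, cut face down at the start on the table in front of the machine. Loose, may be absent. This point is on its axis, half-way up.
- heel3_mid (a point): A trimmed potato end: a brown dome 42 mm across and 36 mm tall with straight sides up to 20 mm, 40 g, cut face down at the start on the table in front of the machine. Loose, may be absent. This point is on its axis, half-way up.
- heel4_mid (a point): A trimmed potato end: a brown dome 42 mm across and 36 mm tall with straight sides up to 20 mm, 40 g, cut face down at the start on the blade grid, in the middle between the cassette's cheeks. Loose, may be absent. This point is on its axis, half-way up.
- heel5_mid (a point): A trimmed potato end: a brown dome 42 mm across and 36 mm tall with straight sides up to 20 mm, 40 g, cut face down at the start on the table in front of the machine. Loose, may be absent. This point is on its axis, half-way up.
- potato1: A whole potato, 88 x 60 x 54 mm, to be left alone. Origin at the centre of its underside.
- potato2: A whole potato, 88 x 60 x 54 mm, to be left alone. Origin at the centre of its underside.
- potato3: A whole potato, 88 x 60 x 54 mm, to be left alone. Origin at the centre of its underside.
- salt: Small salt drum, 48 mm across, 100 mm tall, to be left alone. Origin at the centre of its underside.
- brush: Scrubbing brush, 200 mm long, lying on the table, to be left alone. Origin on its underside.
There are look-alikes about, which are no part of the job. Leave any green look-alike of the part that bears heel4_mid alone.

How it is judged:
By the outcome, as a careful person would: the job done as asked, in the order asked, and still so for the second after the job is handed in, with the robot touching nothing.
Of heel1, heel2, heel3, heel4, heel5 only 3 to 5 are there at a start; the rules pass over those that are not, and their reading is None.
At some moment in a run one of heel1, heel2, heel3, heel5 may be knocked a few centimetres aside while the robot is not near it.
It also fails if it takes over 210 s, if anything falls off the work surface, if the arm or the gripper's body presses on something with over 40 N, if the wrist force passes 120 N, or if a joint passes its speed limit or range.

## Working session

There is one attempt and no reset: what is moved stays moved. The work goes in short steps, Python scripts to look and compute and a tool call to move; the robot and the scene stay as the last step left them, time stands still between calls to the robot, and variables do not carry over. Pictures are saved under pics/ and viewed, on a budget of 14 in all, crops included, one or two more only if the job needs it, and the job is handed in when it is done.

Besides the shell and the picture viewer there is one more tool, called after "Emit:" in YAML: its name, and indented under it one key for each argument. carry_out: Moves the arm, as the interface text tells. Its arguments: {"type":"object","properties":{"motion":{"type":"array","items":{"type":"array","items":{"type":"array","items":{"type":"number"}}}},"grip_force":{"type":"number"}},"required":["motion"]}

```bash
ls; mkdir -p pics
python3 - <<'E'
from rig import env
import cv2,numpy as np
for n in("top","side"):
    d=env.get_image(n); cv2.imwrite(f"pics/{n}0.png",d["image"][:,:,::-1])
    print(n,d["fov_y"],d["cx"],d["cy"],d["k1"],np.round(d["R"],4).tolist(),d["t"])
print(env.observe())
E
```

```text
pics
top 55.92608618894905 251.36112125875368 190.75091641064094 -0.10613811489428855 [[-0.0167, -0.9998, 0.0146], [-0.9806, 0.0135, -0.1954], [0.1951, -0.0175, -0.9806]] [-1.10981021e-03  5.80842973e-01  1.22556735e+00]
side 47.51656761074705 250.2179426123777 189.66134645967568 -0.09486642817341727 [[-0.9848, -0.1726, 0.0177], [-0.1246, 0.6324, -0.7645], [0.1207, -0.7551, -0.6443]] [0.55899427 0.1336399  1.27141775]
{'time_s': 0.1, 'q': array([-8.14348826e+01,  2.18377570e+01,  7.43777321e+01,  1.28945996e-03,
        8.38567879e+01, -1.23357970e+01]), 'qvel': array([-0.00670684, -0.13797986, -0.01710345, -0.08644526, -0.10493605,
       -0.01270667]), 'joint_efforts': array([ 5.48249198e-03, -4.49215150e+01, -2.31656867e+01, -7.01271370e-05,
        3.56530734e-03,  5.22972982e-06]), 'position': array([ 0.19618198, -0.51357533,  0.24178339]), 'tool_rot': array([[-1.65748621e-04,  3.56750543e-01, -9.34199670e-01],
       [ 1.25073503e-03, -9.34198878e-01, -3.56750462e-01],
       [-9.99999204e-01, -1.22756715e-03, -2.91358225e-04]]), 'ft_force': array([-0.27953939,  0.41643572,  0.5350131 ]), 'wrist_torque': array([-0.03315457,  0.01230164, -0.0190062 ]), 'grip_width': 0.08544177201462468}
```

View pics/top0.png

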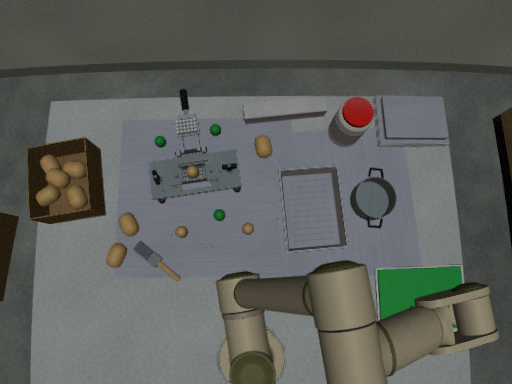

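View pics/side0.png

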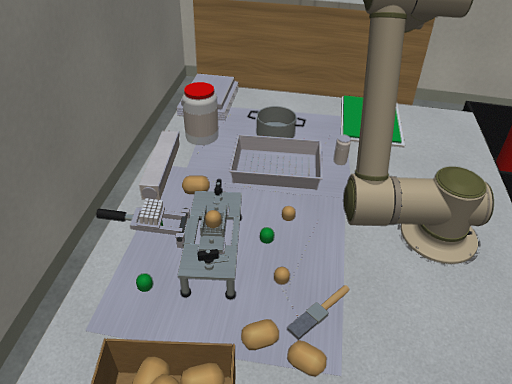

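The top view shows the machine around (195,175), with its -y end to the right and the clamp knob at (228,167). There are brown heels at (181,231), (248,228) and on the grid at (193,172). Green look-alikes sit at (160,141), (215,130) and (219,215), and I'll leave those alone. The pan is at (312,208) and the pot at (373,198). In the side view the same heels are at (282,275), (289,213) and (214,218). Next I'll enlarge the machine in both views.

```bash
cat > h.py <<'E'
import numpy as np,cv2
from rig import env
class Cam:
    def __init__(s,n):
        d=env.get_image(n); s.im=d["image"]; s.R=np.array(d["R"]); s.t=np.array(d["t"])
        f=192/np.tan(np.radians(d["fov_y"]/2)); s.K=np.array([[f,0,d["cx"]],[0,f,d["cy"]],[0,0,1]]); s.k1=d["k1"]
        s.c=-s.R.T@s.t
    def ray(s,uv):
        x=(np.array(uv,float)-s.K[:2,2])/s.K[0,0]; y=x.copy()
        for _ in range(20): y=x/(1+s.k1*(y@y))
        r=s.R.T@np.array([y[0],y[1],1]); return r/np.linalg.norm(r)
    def plane(s,uv,z):
        r=s.ray(uv); return s.c+r*(z-s.c[2])/r[2]
    def px(s,X):
        p=s.R@np.array(X)+s.t; y=p[:2]/p[2]; return s.K[:2,:2]@(y*(1+s.k1*(y@y)))+s.K[:2,2]
def tri(a,ua,b,ub):
    ra,rb=a.ray(ua),b.ray(ub); k=np.linalg.lstsq(np.c_[ra,-rb],b.c-a.c,rcond=None)[0]
    p,q=a.c+k[0]*ra,b.c+k[1]*rb; return (p+q)/2,np.linalg.norm(p-q)
def crop(im,u0,v0,u1,v1,s,name):
    cv2.imwrite(name,cv2.resize(im[v0:v1,u0:u1,::-1],None,fx=s,fy=s,interpolation=cv2.INTER_CUBIC))
def blobs(im,lo,hi,amin=20):
    m=cv2.inRange(cv2.cvtColor(im,cv2.COLOR_RGB2HSV),lo,hi)
    n,_,st,c=cv2.connectedComponentsWithStats(m)
    return [(c[i].round(1).tolist(),st[i].tolist()) for i in range(1,n) if st[i,4]>=amin]
E
python3 - <<'E'
from h import *
T,S=Cam("top"),Cam("side")
a=cv2.resize(T.im[140:210,140:255],None,fx=6.9,fy=6.9,interpolation=cv2.INTER_CUBIC)
crop(T.im,140,130,260,215,6.6,"pics/tc.png")
crop(S.im,165,165,285,305,4.2,"pics/sc.png")
for n,c in(("top",T),("side",S)):
    print(n)
    for b in blobs(c.im,(8,90,80),(22,255,255)): print(b)
E
```

```text
top
([262.7, 145.9], [255, 136, 17, 21, 286])
([64.3, 183.5], [36, 145, 55, 71, 2318])
([191.6, 170.9], [186, 166, 12, 11, 98])
([35.1, 216.2], [29, 211, 18, 9, 25])
([127.9, 224.0], [119, 213, 19, 23, 308])
([247.5, 228.3], [243, 223, 10, 11, 88])
([180.7, 231.1], [176, 226, 10, 11, 85])
([115.5, 254.9], [106, 244, 19, 23, 320])
([168.5, 270.9], [158, 261, 22, 20, 120])
side
([283.1, 45.7], [193, 0, 177, 97, 14438])
([412.5, 61.2], [397, 18, 38, 87, 1685])
([195.2, 183.4], [182, 176, 27, 16, 365])
([288.2, 212.6], [282, 206, 13, 15, 148])
([212.7, 218.5], [205, 210, 16, 18, 226])
([281.3, 275.0], [274, 267, 15, 17, 206])
([335.1, 297.0], [321, 286, 28, 24, 229])
([259.6, 334.0], [241, 320, 38, 29, 840])
([170.3, 362.0], [92, 339, 143, 45, 4989])
([306.7, 357.7], [288, 340, 38, 36, 926])
```

View pics/tc.png

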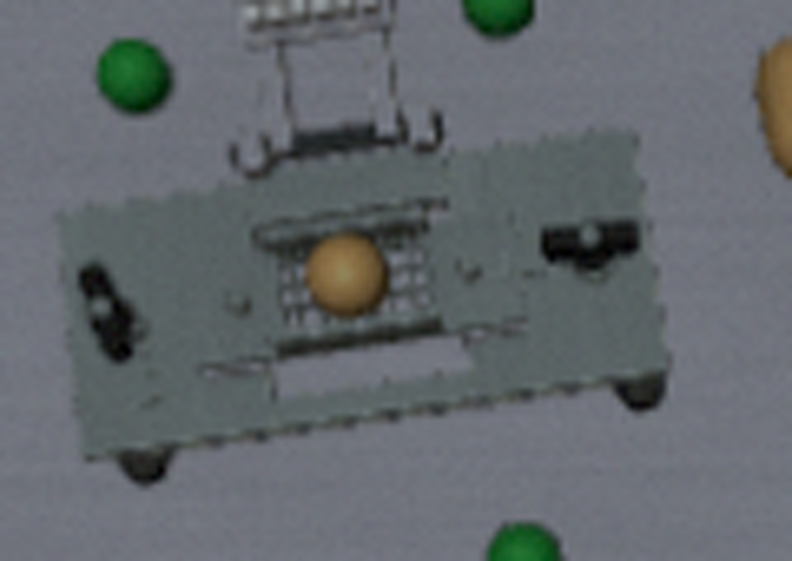

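View pics/sc.png

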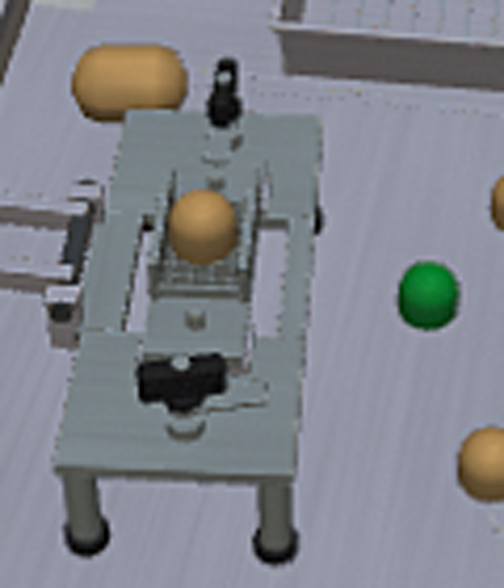

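Clamp identity: the knob at top (229,165), side (219,183), is at the -y end (right in the top view) with its bar and tongue along the machine's y over the cassette. That is the seized one. The knob at top (156,177) has its bar across, so it is the open one. A brown heel sits between the cheeks. Next I'll triangulate.

Run:
```python
from h import *
T,S=Cam("top"),Cam("side")
P={"dow-":((210.9,170.6),(216.7,207.9)),"dow+":((175.9,175.8),(211.4,241.2)),"knob-":((229.4,165.2),(218.6,182.9)),"knob+":((155.6,176.7),(208.3,251.2)),
"h4":((192.2,171.5),(212.9,219)),"ha":((247.8,228.3),(288.4,213)),"hb":((180.7,231.1),(281.5,275.2))}
for k,(a,b) in P.items():
    p,e=tri(T,a,S,b); print(k,p.round(4),round(e,4))
print("dow plane .12",T.plane((210.9,170.6),.12),T.plane((175.9,175.8),.12))
# pot rim/pan: dark/edges
g=cv2.cvtColor(T.im,cv2.COLOR_RGB2GRAY)
print("pan rim corners by top:");
for uv in((278,168),(337,166),(346,248),(286,251)): print(T.plane(uv,.056).round(3))
for uv in((373,198),(351,198),(396,198),(373,177),(373,220)): print(uv,T.plane(uv,.075).round(3))
crop(T.im,270,155,410,260,5.6,"pics/pp.png")
```

```text
dow- [0.6406 0.1285 0.1127] 0.0029
dow+ [0.6252 0.249  0.1107] 0.0015
knob- [0.6495 0.0635 0.1466] 0.003
knob+ [0.6157 0.3109 0.1433] 0.0006
h4 [0.6347 0.1901 0.1302] 0.0013
ha [0.451  0.0044 0.0131] 0.0017
hb [0.4435 0.2458 0.0153] 0.0025
dow plane .12 [0.64020467 0.12787441 0.12      ] [0.62372067 0.24717568 0.12      ]
pan rim corners by top:
[ 0.663 -0.107  0.056]
[ 0.668 -0.323  0.056]
[ 0.373 -0.337  0.056]
[ 0.367 -0.126  0.056]
(373, 198) [ 0.545 -0.44   0.075]
(351, 198) [ 0.546 -0.361  0.075]
(396, 198) [ 0.544 -0.525  0.075]
(373, 177) [ 0.622 -0.447  0.075]
(373, 220) [ 0.467 -0.434  0.075]
```

View pics/pp.png

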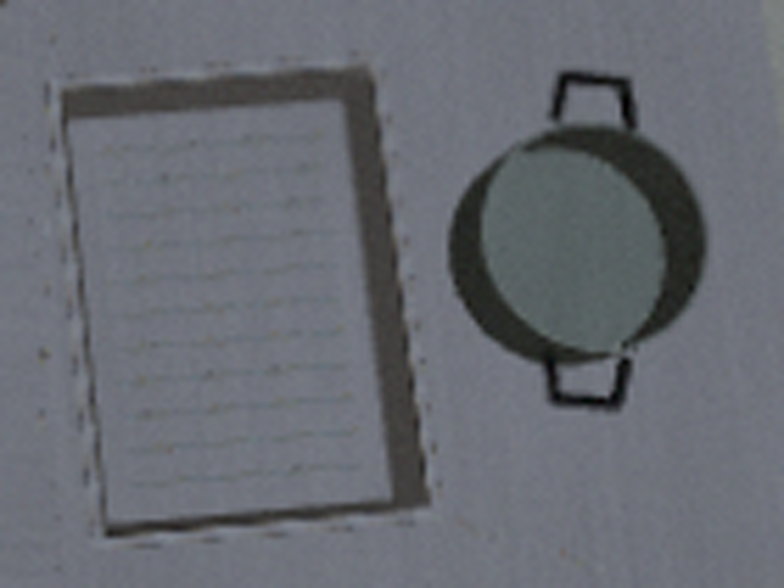

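```bash
cat >> h.py <<'E'
def plan(*wps):
    """wps: (x,y,z,phi_deg) tool-down; prints shift (cm, tool axes) and turn of each leg from the one before"""
    o=env.observe(); p=np.array(o["position"]); R=np.array(o["tool_rot"])
    print("t",round(o["time_s"],2),"pos",p.round(4),"phi",round(np.degrees(np.arctan2(R[1,1],R[0,1])),2),"q",np.round(o["q"],1),"grip",round(o["grip_width"],4),"F",np.round(o["ft_force"],1))
    for x,y,z,f in wps:
        a=np.radians(f); Q=np.array([[0,np.cos(a),np.sin(a)],[0,np.sin(a),-np.cos(a)],[-1,0,0]])
        rv=cv2.Rodrigues(R.T@Q)[0].ravel()
        print((R.T@(np.array([x,y,z])-p)*100).round(2),rv.round(3)); p=np.array([x,y,z]); R=Q
def heels(T,S,z=.018):
    lo,hi=(8,90,80),(22,255,255)
    for n,c in(("top",T),("side",S)):
        for b,s in blobs(c.im,lo,hi,30):
            if s[4]<260 and max(s[2:4])<20: print(n,b,s[4],c.plane(b,z).round(4))
E
python3 - <<'E'
from h import *
T,S=Cam("top"),Cam("side"); heels(T,S)
print("pot",T.plane((373.1,198.75),.075))
plan((.451,.0044,.15,-69),(.451,.0044,.014,-69),(.451,.0044,.2,-69),(.544,-.44,.2,-69))
E
```

```text
top [191.6, 170.8] 97 [0.6669 0.2093 0.018 ]
top [247.5, 228.2] 87 [0.4518 0.0055 0.018 ]
top [180.6, 231.1] 86 [0.4445 0.2456 0.018 ]
side [288.2, 212.7] 151 [0.4507 0.0086 0.018 ]
side [212.6, 218.5] 225 [0.6671 0.0761 0.018 ]
side [281.4, 275.0] 205 [0.4425 0.2475 0.018 ]
pot [ 0.54238588 -0.44053227  0.075     ]
t 0.4 pos [ 0.1962 -0.5137  0.2422] phi -69.1 q [-81.4  21.8  74.3   0.   83.9 -12.3] grip 0.0851 F [-0.8 -0.5  0.6]
[  9.23 -39.31 -42.29] [-0.002 -0.     0.   ]
[13.6  0.   0. ] [0. 0. 0.]
[-18.6   0.    0. ] [0. 0. 0.]
[ 0.   44.82  7.24] [0. 0. 0.]
```

Emit:
carry_out:
  motion:
    - [[3, -13, -14, 0, 0, 0, 7.5], [3, -13, -14, 0, 0, 0, 7.5], [3, -13, -14, 0, 0, 0, 7.5], [3, -13, -14, 0, 0, 0, 7.5], [3, -13, -14, 0, 0, 0, 7.5]]

```text
time_s: 0.82
position: [0.2813, -0.339, 0.2119]
tool_rot: [[-0.0, 0.358, -0.934], [0.001, -0.934, -0.358], [-1.0, -0.001, -0.0]]
ft_force: [0.3, -0.9, 0.5]
grip_width: 0.0747
```

Emit:
carry_out:
  motion:
    - [[3, -13, -14, 0, 0, 0, 7.5], [3, -13, -14, 0, 0, 0, 7.5], [3, -13, -14, 0, 0, 0, 7.5], [3, -13, -14, 0, 0, 0, 7.5], [3, -13, -14, 0, 0, 0, 7.5]]

```text
time_s: 1.23
position: [0.3655, -0.1679, 0.182]
tool_rot: [[-0.0, 0.358, -0.934], [0.001, -0.934, -0.358], [-1.0, -0.001, -0.0]]
ft_force: [0.2, -0.5, -0.0]
grip_width: 0.0752
```

Emit:
carry_out:
  motion:
    - [[3, -13, -14, 0, 0, 0, 7.5], [3, -13, -14, 0, 0, 0, 7.5], [3, -13, -14, 0, 0, 0, 7.5], [3, -13, -14, 0, 0, 0, 7.5], [3, -13, -14, 0, 0, 0, 7.5]]

```text
time_s: 1.65
position: [0.4502, 0.0035, 0.1519]
tool_rot: [[0.0, 0.358, -0.934], [0.0, -0.934, -0.358], [-1.0, -0.0, -0.0]]
ft_force: [0.3, -1.6, 0.3]
grip_width: 0.0752
```

Run:
```python
from h import *
T,S=Cam("top"),Cam("side"); heels(T,S)
plan((.451,.006,.014,-69),(.451,.006,.2,-69),(.544,-.44,.2,-69))
cv2.imwrite("pics/top1.png",T.im[:,:,::-1])
```

```text
top [191.7, 170.7] 99 [0.6673 0.2089 0.018 ]
top [180.6, 231.2] 86 [0.4442 0.2456 0.018 ]
side [288.3, 212.9] 156 [0.4503 0.0094 0.018 ]
side [212.6, 218.6] 230 [0.667  0.0765 0.018 ]
side [281.3, 275.0] 206 [0.4427 0.2476 0.018 ]
t 1.75 pos [0.4502 0.0034 0.1518] phi -68.83 q [-14.7  17.6  97.9   0.   64.6  54.1] grip 0.075 F [0.  0.  0.9]
[13.78 -0.2  -0.18] [0.003 0.    0.001]
[-18.6   0.    0. ] [0. 0. 0.]
[ 0.   44.97  7.3 ] [0. 0. 0.]
```

View pics/top1.png

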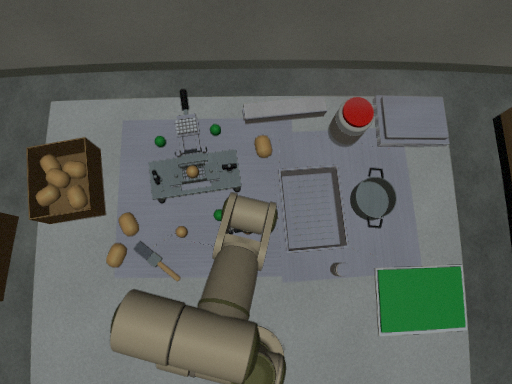

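The view with the arm moved shows no further heels where it was hiding the table. So there are three: (248,228), (181,231) and the one on the grid at (192,171). Grasping the first.

Emit:
carry_out:
  motion:
    - [[4, -0.2, -0.2, 0, 0, 0, 7.5], [8, -0.2, -0.2, 0, 0, 0, 7.5], [11.5, -0.2, -0.2, 0, 0, 0, 7.5], [13.7, -0.2, -0.2, 0, 0, 0, 7.5], [13.7, -0.2, -0.2, 0, 0, 0, 7.5]]
  grip_force: 25

```text
time_s: 2.17
position: [0.4486, 0.0027, 0.0123]
tool_rot: [[-0.007, 0.356, -0.934], [0.002, -0.934, -0.356], [-1.0, -0.004, 0.006]]
ft_force: [-0.6, 0.2, -0.4]
grip_width: 0.0749
```

Emit:
carry_out:
  motion:
    - [[0, 0, 0, 0, 0, 0, 3.5], [0, 0, 0, 0, 0, 0, 3.5], [0, 0, 0, 0, 0, 0, 3.5], [0, 0, 0, 0, 0, 0, 3.5], [0, 0, 0, 0, 0, 0, 3.5]]

```text
time_s: 2.58
position: [0.4515, 0.0025, 0.0172]
tool_rot: [[0.004, 0.357, -0.934], [-0.001, -0.934, -0.357], [-1.0, 0.002, -0.003]]
ft_force: [-0.5, -1.7, 5.5]
grip_width: 0.0408
```

Emit:
carry_out:
  motion:
    - [[-2, 0, 0, 0, 0, 0, 3.5], [-5, 0, 0, 0, 0, 0, 3.5], [-9, 0, 0, 0, 0, 0, 3.5], [-13, 0, 0, 0, 0, 0, 3.5], [-16, 0, 0, 0, 0, 0, 3.5]]

```text
time_s: 3.0
position: [0.4508, 0.0029, 0.18]
tool_rot: [[0.005, 0.357, -0.934], [-0.001, -0.934, -0.357], [-1.0, 0.003, -0.004]]
ft_force: [0.8, 0.3, 0.0]
grip_width: 0.0412
```

Run:
```python
from h import *
T,S=Cam("top"),Cam("side"); heels(T,S)
plan((.544,-.415,.175,-69),(.544,-.415,.06,-69))
```

```text
top [191.7, 170.8] 100 [0.6669 0.2089 0.018 ]
top [180.6, 231.2] 87 [0.4442 0.2456 0.018 ]
side [288.4, 166.9] 74 [ 0.4743 -0.2185  0.018 ]
side [212.7, 218.5] 227 [0.6668 0.0761 0.018 ]
side [281.3, 275.1] 207 [0.4427 0.2479 0.018 ]
t 3.1 pos [0.4525 0.0025 0.1812] phi -69.08 q [-14.7  15.4  95.4  -0.   68.6  54.4] grip 0.0408 F [-0.6 -0.3 -0.5]
[ 0.86 42.26  6.36] [-0.001 -0.01  -0.007]
[11.5  0.   0. ] [0. 0. 0.]
```

Emit:
carry_out:
  motion:
    - [[0, 3, 0.4, 0, 0, 0, 3.5], [0, 7, 0.8, 0, 0, 0, 3.5], [0, 11, 1.3, 0, 0, 0, 3.5], [0, 15, 1.8, 0, 0, 0, 3.5], [0, 15, 1.8, 0, 0, 0, 3.5]]

```text
time_s: 3.52
position: [0.4885, -0.1495, 0.1754]
tool_rot: [[0.002, 0.352, -0.936], [-0.003, -0.936, -0.352], [-1.0, 0.003, -0.001]]
ft_force: [-0.6, -0.2, -1.0]
grip_width: 0.0408
```

Emit:
carry_out:
  motion:
    - [[0, 4, 0.4, 0, 0, 0, 3.5], [0, 8, 0.9, 0, 0, 0, 3.5], [0, 12, 1.3, 0, 0, 0, 3.5], [0, 15, 1.8, 0, 0, 0, 3.5], [0, 15, 1.8, 0, 0, 0, 3.5]]

```text
time_s: 3.93
position: [0.5241, -0.2953, 0.1747]
tool_rot: [[0.001, 0.353, -0.936], [-0.002, -0.936, -0.353], [-1.0, 0.002, -0.0]]
ft_force: [-0.1, 1.2, -0.1]
grip_width: 0.0406
```

Emit:
carry_out:
  motion:
    - [[0, 4, 0.4, 0, 0, 0, 3.5], [0, 8, 0.9, 0, 0, 0, 3.5], [0, 11.5, 1.3, 0, 0, 0, 3.5], [0, 14, 1.7, 0, 0, 0, 3.5], [0, 14.7, 1.7, 0, 0, 0, 3.5]]

```text
time_s: 4.35
position: [0.56, -0.4368, 0.1744]
tool_rot: [[-0.0, 0.354, -0.935], [-0.0, -0.935, -0.354], [-1.0, 0.0, 0.0]]
ft_force: [0.9, -0.6, -1.1]
grip_width: 0.0411
```

Emit:
carry_out:
  motion:
    - [[2, 0, 0, 0, 0, 0, 3.5], [6, 0, 0, 0, 0, 0, 3.5], [10, 0, 0, 0, 0, 0, 3.5], [13, 0, 0, 0, 0, 0, 3.5], [14, 0, 0, 0, 0, 0, 3.5]]

```text
time_s: 4.77
position: [0.5596, -0.4331, 0.0325]
tool_rot: [[-0.002, 0.357, -0.934], [0.001, -0.934, -0.357], [-1.0, -0.001, 0.002]]
ft_force: [-3.3, -9.2, 7.0]
grip_width: 0.041
```

Run:
```python
from h import *
plan((.563,-.434,.04,-69))
S=Cam("side");T=Cam("top"); crop(S.im,170,60,420,180,3.2,"pics/pot1.png")
```

```text
t 4.77 pos [ 0.5596 -0.4331  0.0325] phi -69.09 q [-47.3  48.   60.7  -0.1  71.4  21.8] grip 0.041 F [-3.3 -9.2  7. ]
[-0.75  0.2  -0.29] [-0.002  0.002  0.001]
```

View pics/pot1.png

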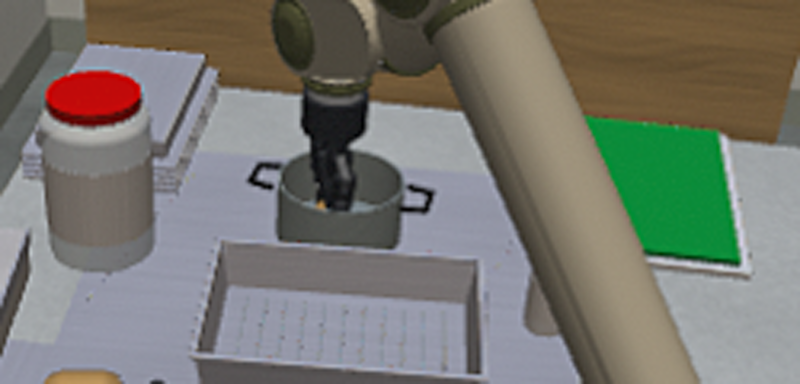

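Emit:
carry_out:
  motion:
    - [[-1, 0, 0, 0, 0, 0, 3.5], [-1, 0, 0, 0, 0, 0, 3.5], [-1, 0, 0, 0, 0, 0, 3.5]]

```text
time_s: 5.12
position: [0.5612, -0.4334, 0.0473]
tool_rot: [[0.002, 0.357, -0.934], [-0.002, -0.934, -0.357], [-1.0, 0.002, -0.001]]
ft_force: [0.4, 0.2, -0.4]
grip_width: 0.0406
```

Emit:
carry_out:
  motion:
    - [[0, 0, 0, 0, 0, 0, 4.5], [0, 0, 0, 0, 0, 0, 5.2], [0, 0, 0, 0, 0, 0, 5.2]]

```text
time_s: 5.37
position: [0.5606, -0.4333, 0.0455]
tool_rot: [[0.0, 0.357, -0.934], [0.0, -0.934, -0.357], [-1.0, -0.0, -0.0]]
ft_force: [-0.6, -0.2, 0.1]
grip_width: 0.0519
```

Emit:
carry_out:
  motion:
    - [[-4, 0, 0, 0, 0, 0, 5.2], [-8, 0, 0, 0, 0, 0, 5.2], [-12, 0, 0, 0, 0, 0, 5.2], [-16, 0, 0, 0, 0, 0, 5.2], [-16, 0, 0, 0, 0, 0, 5.2]]

```text
time_s: 5.78
position: [0.5621, -0.435, 0.2151]
tool_rot: [[0.01, 0.357, -0.934], [-0.011, -0.934, -0.357], [-1.0, 0.014, -0.006]]
ft_force: [1.1, -0.5, 1.5]
grip_width: 0.0519
```

Run:
```python
from h import *
T,S=Cam("top"),Cam("side"); heels(T,S)
plan((.4435,.246,.2,-69),(.4435,.246,.014,-69))
```

```text
top [191.6, 170.8] 100 [0.6669 0.2093 0.018 ]
top [180.6, 231.1] 87 [0.4445 0.2456 0.018 ]
side [212.6, 218.6] 229 [0.667  0.0765 0.018 ]
side [281.4, 275.1] 207 [0.4424 0.2478 0.018 ]
t 5.88 pos [ 0.5608 -0.4337  0.2071] phi -69.09 q [-47.3  39.8  48.    0.   92.   21.8] grip 0.0522 F [ 0.1 -0.3 -1.1]
[  0.51 -67.68 -13.3 ] [-0.002 -0.001 -0.003]
[18.6  0.   0. ] [0. 0. 0.]
```

Emit:
carry_out:
  motion:
    - [[0, -4, -0.8, 0, 0, 0, 7.5], [0, -8, -1.6, 0, 0, 0, 7.5], [0, -12, -2.4, 0, 0, 0, 7.5], [0, -16, -3.1, 0, 0, 0, 7.5], [0, -19, -3.7, 0, 0, 0, 7.5]]

```text
time_s: 6.3
position: [0.5258, -0.2395, 0.2035]
tool_rot: [[-0.003, 0.357, -0.934], [0.003, -0.934, -0.358], [-1.0, -0.004, 0.002]]
ft_force: [0.3, -1.1, 0.4]
grip_width: 0.0752
```

Emit:
carry_out:
  motion:
    - [[0, -4, -0.8, 0, 0, 0, 7.5], [0, -8, -1.6, 0, 0, 0, 7.5], [0, -12, -2.4, 0, 0, 0, 7.5], [0, -16, -3.1, 0, 0, 0, 7.5], [0, -19, -3.7, 0, 0, 0, 7.5]]

```text
time_s: 6.72
position: [0.4922, -0.0492, 0.2038]
tool_rot: [[-0.004, 0.358, -0.934], [0.002, -0.934, -0.358], [-1.0, -0.003, 0.003]]
ft_force: [0.4, -0.5, 0.1]
grip_width: 0.0749
```

Emit:
carry_out:
  motion:
    - [[0, -4, -0.8, 0, 0, 0, 7.5], [0, -8, -1.6, 0, 0, 0, 7.5], [0, -12, -2.4, 0, 0, 0, 7.5], [0, -16, -3.1, 0, 0, 0, 7.5], [0, -19, -3.7, 0, 0, 0, 7.5]]

```text
time_s: 7.13
position: [0.459, 0.1411, 0.2039]
tool_rot: [[-0.003, 0.358, -0.934], [0.0, -0.934, -0.358], [-1.0, -0.001, 0.003]]
ft_force: [0.4, -0.5, 0.6]
grip_width: 0.0752
```

Emit:
carry_out:
  motion:
    - [[2, -4, -0.8, 0, 0, 0, 7.5], [4, -8, -1.6, 0, 0, 0, 7.5], [6, -10, -2, 0, 0, 0, 7.5], [7, -10.5, -2.1, 0, 0, 0, 7.5], [7, -10.5, -2.1, 0, 0, 0, 7.5]]

```text
time_s: 7.55
position: [0.4408, 0.2449, 0.132]
tool_rot: [[-0.007, 0.359, -0.933], [-0.002, -0.933, -0.359], [-1.0, -0.001, 0.007]]
ft_force: [-0.3, -1.2, 0.4]
grip_width: 0.0752
```

Run:
```python
from h import *
T,S=Cam("top"),Cam("side"); heels(T,S)
plan((.4435,.247,.014,-69))
crop(T.im,335,160,405,235,8,"pics/pot2.png")
```

```text
top [191.5, 170.8] 98 [0.6669 0.2096 0.018 ]
top [366.3, 195.8] 77 [ 0.5636 -0.4363  0.018 ]
side [212.6, 218.6] 229 [0.667  0.0765 0.018 ]
side [281.4, 275.1] 208 [0.4424 0.2478 0.018 ]
t 7.65 pos [0.443  0.2435 0.1349] phi -69.1 q [15.4 23.8 90.9 -0.  65.4 84.5] grip 0.0748 F [-0.3 -0.2  0.9]
[12.09 -0.31 -0.2 ] [-0.002  0.002 -0.   ]
```

View pics/pot2.png

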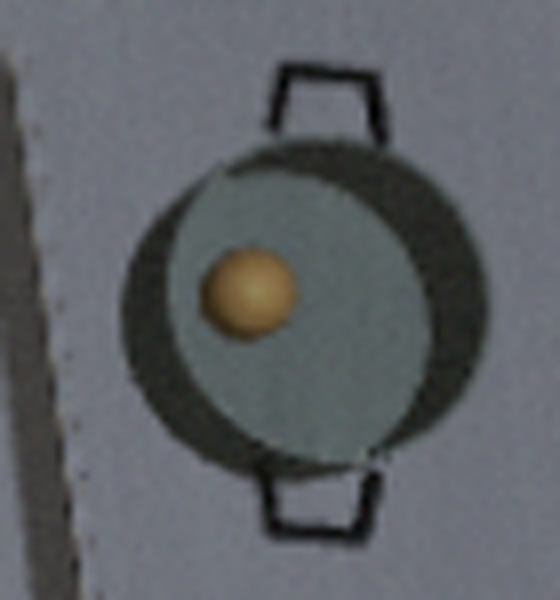

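The first heel lies in the pot, at crop (250,293). Grasping the second.

Emit:
carry_out:
  motion:
    - [[4, -0.3, -0.2, 0, 0, 0, 7.5], [8, -0.3, -0.2, 0, 0, 0, 7.5], [10.5, -0.3, -0.2, 0, 0, 0, 7.5], [12, -0.3, -0.2, 0, 0, 0, 7.5], [12, -0.3, -0.2, 0, 0, 0, 7.5]]

```text
time_s: 8.07
position: [0.4435, 0.246, 0.0135]
tool_rot: [[-0.004, 0.355, -0.935], [-0.001, -0.935, -0.355], [-1.0, -0.0, 0.004]]
ft_force: [-0.2, -0.2, 0.0]
grip_width: 0.0752
```

Emit:
carry_out:
  motion:
    - [[0, 0, 0, 0, 0, 0, 3.5], [0, 0, 0, 0, 0, 0, 3.5], [0, 0, 0, 0, 0, 0, 3.5], [0, 0, 0, 0, 0, 0, 3.5], [0, 0, 0, 0, 0, 0, 3.5]]

```text
time_s: 8.48
position: [0.4449, 0.2475, 0.0172]
tool_rot: [[0.004, 0.357, -0.934], [0.0, -0.934, -0.357], [-1.0, 0.001, -0.003]]
ft_force: [-0.2, -2.1, 5.6]
grip_width: 0.0407
```

Emit:
carry_out:
  motion:
    - [[-2, 0, 0, 0, 0, 0, 3.5], [-5, 0, 0, 0, 0, 0, 3.5], [-9, 0, 0, 0, 0, 0, 3.5], [-13, 0, 0, 0, 0, 0, 3.5], [-16, 0, 0, 0, 0, 0, 3.5]]

```text
time_s: 8.9
position: [0.4442, 0.2477, 0.1798]
tool_rot: [[0.005, 0.357, -0.934], [0.001, -0.934, -0.357], [-1.0, 0.0, -0.005]]
ft_force: [0.5, -0.3, -0.4]
grip_width: 0.0407
```

Run:
```python
from h import *
T,S=Cam("top"),Cam("side"); heels(T,S)
plan((.523,-.453,.175,-69))
```

```text
top [191.6, 170.9] 100 [0.6665 0.2093 0.018 ]
top [366.4, 195.8] 76 [ 0.5636 -0.4367  0.018 ]
top [120.6, 222.5] 34 [0.4776 0.4659 0.018 ]
side [212.7, 218.6] 228 [0.6667 0.0765 0.018 ]
side [280.5, 229.6] 78 [0.4648 0.0836 0.018 ]
t 9.0 pos [0.4458 0.2482 0.1814] phi -69.09 q [15.8 20.8 86.9 -0.  71.7 84.9] grip 0.0406 F [-0.2  0.3 -1.2]
[ 0.51 68.26 17.82] [-0.002 -0.012 -0.001]
```

Emit:
carry_out:
  motion:
    - [[0, 2.5, 0.6, 0, 0, 0, 3.5], [0, 6, 1.5, 0, 0, 0, 3.5], [0, 10, 2.6, 0, 0, 0, 3.5], [0, 14, 3.6, 0, 0, 0, 3.5], [0, 18, 4.7, 0, 0, 0, 3.5]]

```text
time_s: 9.42
position: [0.4638, 0.061, 0.1756]
tool_rot: [[0.001, 0.357, -0.934], [-0.0, -0.934, -0.357], [-1.0, 0.0, -0.001]]
ft_force: [1.1, 0.1, -1.0]
grip_width: 0.0407
```

Emit:
carry_out:
  motion:
    - [[0, 4, 1, 0, 0, 0, 3.5], [0, 8, 2, 0, 0, 0, 3.5], [0, 12, 3.1, 0, 0, 0, 3.5], [0, 16, 4.1, 0, 0, 0, 3.5], [0, 19, 5, 0, 0, 0, 3.5]]

```text
time_s: 9.83
position: [0.4851, -0.1357, 0.1756]
tool_rot: [[0.001, 0.355, -0.935], [-0.001, -0.935, -0.355], [-1.0, 0.001, -0.001]]
ft_force: [0.7, 0.5, -0.2]
grip_width: 0.0408
```

Emit:
carry_out:
  motion:
    - [[0, 4, 1, 0, 0, 0, 3.5], [0, 8, 2, 0, 0, 0, 3.5], [0, 12, 3.1, 0, 0, 0, 3.5], [0, 16, 4.1, 0, 0, 0, 3.5], [0, 19, 5, 0, 0, 0, 3.5]]

```text
time_s: 10.25
position: [0.5059, -0.3311, 0.1754]
tool_rot: [[0.001, 0.355, -0.935], [-0.001, -0.935, -0.355], [-1.0, 0.001, -0.0]]
ft_force: [0.4, 0.4, -0.6]
grip_width: 0.0406
```

Emit:
carry_out:
  motion:
    - [[0, 4, 1, 0, 0, 0, 3.5], [0, 8, 2, 0, 0, 0, 3.5], [0, 11, 2.8, 0, 0, 0, 3.5], [0, 12.3, 3.1, 0, 0, 0, 3.5], [0, 12.3, 3.1, 0, 0, 0, 3.5]]

```text
time_s: 10.67
position: [0.5204, -0.4568, 0.1743]
tool_rot: [[-0.0, 0.354, -0.935], [-0.0, -0.935, -0.354], [-1.0, 0.0, 0.0]]
ft_force: [-0.4, 0.5, -0.6]
grip_width: 0.0406
```

Run:
```python
from h import *
plan((.523,-.453,.043,-69))
```

```text
t 10.67 pos [ 0.5204 -0.4568  0.1743] phi -69.27 q [-51.   39.2  54.6  -0.   86.2  18.2] grip 0.0406 F [-0.4  0.5 -0.6]
[13.13 -0.27 -0.39] [-0.005  0.    -0.   ]
```

Emit:
carry_out:
  motion:
    - [[3, 0, 0, 0, 0, 0, 3.5], [7, 0, 0, 0, 0, 0, 3.5], [10, 0, 0, 0, 0, 0, 3.5], [12, 0, 0, 0, 0, 0, 3.5], [12.5, 0, 0, 0, 0, 0, 3.5]]

```text
time_s: 11.08
position: [0.5201, -0.4512, 0.0466]
tool_rot: [[-0.004, 0.357, -0.934], [0.006, -0.934, -0.357], [-1.0, -0.007, 0.002]]
ft_force: [0.2, 0.6, -0.6]
grip_width: 0.0406
```

Emit:
carry_out:
  motion:
    - [[0, 0, 0, 0, 0, 0, 3.5], [0, 0, 0, 0, 0, 0, 4.5], [0, 0, 0, 0, 0, 0, 5.2], [0, 0, 0, 0, 0, 0, 5.2]]

```text
time_s: 11.42
position: [0.5218, -0.4543, 0.0524]
tool_rot: [[0.002, 0.357, -0.934], [-0.003, -0.934, -0.357], [-1.0, 0.003, -0.001]]
ft_force: [0.5, 0.3, -0.1]
grip_width: 0.0519
```

Emit:
carry_out:
  motion:
    - [[-4, 0, 0, 0, 0, 0, 5.2], [-8, 0, 0, 0, 0, 0, 5.2], [-12, 0, 0, 0, 0, 0, 5.2], [-16, 0, 0, 0, 0, 0, 5.2], [-18, 0, 0, 0, 0, 0, 5.2]]

```text
time_s: 11.83
position: [0.5218, -0.4544, 0.2377]
tool_rot: [[0.006, 0.357, -0.934], [-0.007, -0.934, -0.357], [-1.0, 0.009, -0.003]]
ft_force: [0.1, -0.1, -0.1]
grip_width: 0.0522
```

Run:
```python
from h import *
T,S=Cam("top"),Cam("side"); heels(T,S)
plan((.634,.189,.22,-82.2))
```

```text
top [191.6, 170.8] 98 [0.6669 0.2093 0.018 ]
top [366.3, 195.8] 76 [ 0.5636 -0.4363  0.018 ]
top [372.2, 204.9] 39 [ 0.5291 -0.4561  0.018 ]
side [212.7, 218.5] 226 [0.6668 0.0761 0.018 ]
t 11.93 pos [ 0.522  -0.4547  0.2367] phi -69.1 q [-50.8  36.8  48.9   0.   93.6  18.3] grip 0.0522 F [ 0.8 -0.1  0.7]
[  1.21 -56.15 -33.43] [ 0.229 -0.005 -0.01 ]
```

Emit:
carry_out:
  motion:
    - [[0, -3.4, -2, 0, 0, 0, 6.8], [0, -6.8, -4, 0, 0, 0, 6.8], [0, -10.2, -6.1, 0, 0, 0, 6.8], [0, -13.6, -8.1, 0, 0, 0, 6.8], [0, -17, -10.1, 0, 0, 0, 6.8]]

```text
time_s: 12.35
position: [0.5546, -0.257, 0.2299]
tool_rot: [[-0.0, 0.356, -0.934], [0.0, -0.934, -0.356], [-1.0, -0.001, 0.0]]
ft_force: [0.8, -1.4, -0.1]
grip_width: 0.068
```

Emit:
carry_out:
  motion:
    - [[0, -3.4, -2, 0, 0, 0, 6.8], [0, -6.8, -4, 0, 0, 0, 6.8], [0, -10.2, -6.1, 0, 0, 0, 6.8], [0, -13.6, -8.1, 0, 0, 0, 6.8], [0, -17, -10.1, 0, 0, 0, 6.8]]

```text
time_s: 12.77
position: [0.5883, -0.0621, 0.23]
tool_rot: [[-0.001, 0.357, -0.934], [0.0, -0.934, -0.357], [-1.0, -0.0, 0.0]]
ft_force: [1.2, -0.1, 0.7]
grip_width: 0.0681
```

Emit:
carry_out:
  motion:
    - [[0, -3.4, -2, 0, 0, 0, 6.8], [0, -6.8, -4, 0, 0, 0, 6.8], [0, -10.2, -6.1, 0, 0, 0, 6.8], [0, -13.6, -8.1, 0, 0, 0, 6.8], [0, -17, -10.1, 0, 0, 0, 6.8]]

```text
time_s: 13.18
position: [0.622, 0.1327, 0.2299]
tool_rot: [[-0.001, 0.357, -0.934], [-0.0, -0.934, -0.357], [-1.0, -0.0, 0.001]]
ft_force: [0.6, -0.4, 0.7]
grip_width: 0.0681
```

Emit:
carry_out:
  motion:
    - [[0, -3, -2, 0.1, 0, 0, 6.8], [1, -5, -3.1, 0.2, 0, 0, 6.8], [1.2, -5.2, -3.1, 0.229, 0, 0, 6.8], [1.2, -5.2, -3.1, 0.229, 0, 0, 6.8], [1.2, -5.2, -3.1, 0.229, 0, 0, 6.8]]

```text
time_s: 13.6
position: [0.6325, 0.1902, 0.2179]
tool_rot: [[-0.001, 0.137, -0.991], [-0.0, -0.991, -0.137], [-1.0, 0.0, 0.001]]
ft_force: [-0.4, 0.1, 1.0]
grip_width: 0.0679
```

Run:
```python
from h import *
T,S=Cam("top"),Cam("side"); heels(T,S)
plan((.634,.189,.136,-82.2))
crop(S.im,165,145,285,305,3.7,"pics/h4.png")
```

```text
top [366.3, 195.9] 75 [ 0.5632 -0.4363  0.018 ]
top [373.8, 206.9] 80 [ 0.5216 -0.4615  0.018 ]
side [212.7, 218.6] 231 [0.6667 0.0765 0.018 ]
t 13.7 pos [0.6328 0.1894 0.2186] phi -82.22 q [ 6.4 34.1 57.  -0.  88.9 88.6] grip 0.068 F [ 0.4 -0.2 -0.5]
[ 8.26  0.06 -0.11] [-0. -0. -0.]
```

View pics/h4.png

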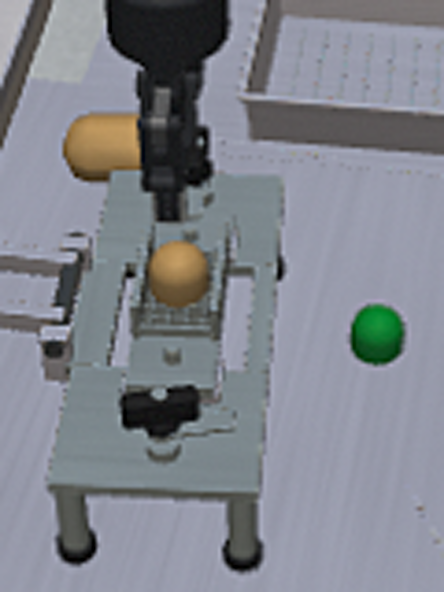

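The gripper is above the brown heel, which is centred between the cheeks; the green one at (377,333) is left alone. Descending now.

Emit:
carry_out:
  motion:
    - [[3, 0, -0.1, 0, 0, 0, 6.8], [5.5, 0, -0.1, 0, 0, 0, 6.8], [7.5, 0, -0.1, 0, 0, 0, 6.8], [8.3, 0, -0.1, 0, 0, 0, 6.8], [8.3, 0, -0.1, 0, 0, 0, 6.8]]

```text
time_s: 14.12
position: [0.6332, 0.1895, 0.1339]
tool_rot: [[-0.003, 0.135, -0.991], [-0.0, -0.991, -0.135], [-1.0, -0.0, 0.003]]
ft_force: [0.0, -0.3, 0.1]
grip_width: 0.0681
```

Emit:
carry_out:
  motion:
    - [[0, 0, 0, 0, 0, 0, 3.5], [0, 0, 0, 0, 0, 0, 3.5], [0, 0, 0, 0, 0, 0, 3.5], [0, 0, 0, 0, 0, 0, 3.5], [0, 0, 0, 0, 0, 0, 3.5]]

```text
time_s: 14.53
position: [0.6345, 0.1902, 0.1374]
tool_rot: [[0.004, 0.135, -0.991], [-0.0, -0.991, -0.135], [-1.0, 0.001, -0.004]]
ft_force: [-1.0, -2.6, 5.9]
grip_width: 0.0406
```

Emit:
carry_out:
  motion:
    - [[-1, 0, 0, 0, 0, 0, 3.5], [-3, 0, 0, 0, 0, 0, 3.5], [-6, 0, 0, 0, 0, 0, 3.5], [-9, 0, 0, 0, 0, 0, 3.5], [-10, 0, 0, 0, 0, 0, 3.5]]

```text
time_s: 14.95
position: [0.6347, 0.1907, 0.2412]
tool_rot: [[0.008, 0.136, -0.991], [0.001, -0.991, -0.136], [-1.0, 0.0, -0.008]]
ft_force: [-0.2, -0.5, 0.3]
grip_width: 0.0408
```

Run:
```python
from h import *
T,S=Cam("top"),Cam("side"); heels(T,S)
plan((.548,-.42,.235,-82.2))
crop(S.im,165,145,285,305,3.7,"pics/h4b.png")
```

```text
top [185.9, 164.5] 31 [0.6914 0.231  0.018 ]
top [366.3, 195.9] 75 [ 0.5632 -0.4363  0.018 ]
top [373.9, 206.9] 78 [ 0.5216 -0.4619  0.018 ]
side [363.9, 94.9] 38 [ 0.2025 -0.8077  0.018 ]
side [216.5, 187.4] 68 [ 0.6887 -0.0653  0.018 ]
t 15.05 pos [0.6343 0.1906 0.2381] phi -82.21 q [ 6.5 33.6 54.8  0.  91.3 88.7] grip 0.0409 F [ 0.5 -0.2 -0.8]
[ 0.22 59.32 16.83] [-0.    -0.005 -0.   ]
```

Emit:
carry_out:
  motion:
    - [[0, 2.5, 0.8, 0, 0, 0, 3.5], [0, 6, 1.9, 0, 0, 0, 3.5], [0, 9.8, 3.1, 0, 0, 0, 3.5], [0, 13.5, 4.2, 0, 0, 0, 3.5], [0, 17, 5.3, 0, 0, 0, 3.5]]

```text
time_s: 15.47
position: [0.6031, 0.0132, 0.2334]
tool_rot: [[-0.003, 0.136, -0.991], [0.001, -0.991, -0.136], [-1.0, -0.001, 0.003]]
ft_force: [0.4, -0.4, 0.3]
grip_width: 0.041
```

Emit:
carry_out:
  motion:
    - [[0, 3.7, 1.2, 0, 0, 0, 3.5], [0, 7.4, 2.3, 0, 0, 0, 3.5], [0, 11, 3.5, 0, 0, 0, 3.5], [0, 15, 4.6, 0, 0, 0, 3.5], [0, 18, 5.6, 0, 0, 0, 3.5]]

```text
time_s: 15.88
position: [0.5719, -0.1737, 0.2334]
tool_rot: [[-0.003, 0.134, -0.991], [0.001, -0.991, -0.134], [-1.0, -0.002, 0.003]]
ft_force: [0.2, 0.6, -0.3]
grip_width: 0.041
```

Emit:
carry_out:
  motion:
    - [[0, 3.7, 1.2, 0, 0, 0, 3.5], [0, 7.4, 2.3, 0, 0, 0, 3.5], [0, 11, 3.5, 0, 0, 0, 3.5], [0, 15, 4.6, 0, 0, 0, 3.5], [0, 18, 5.6, 0, 0, 0, 3.5]]

```text
time_s: 16.3
position: [0.5407, -0.3596, 0.2331]
tool_rot: [[-0.002, 0.134, -0.991], [0.002, -0.991, -0.134], [-1.0, -0.002, 0.002]]
ft_force: [1.0, 0.5, -0.2]
grip_width: 0.0405
```

Emit:
carry_out:
  motion:
    - [[2, 3.5, 1.2, 0, 0, 0, 3.5], [4, 6, 2, 0, 0, 0, 3.5], [6, 6.3, 2.1, 0, 0, 0, 3.5], [8, 6.3, 2.1, 0, 0, 0, 3.5], [8, 6.3, 2.1, 0, 0, 0, 3.5]]

```text
time_s: 16.72
position: [0.5277, -0.4211, 0.1488]
tool_rot: [[-0.007, 0.134, -0.991], [0.008, -0.991, -0.134], [-1.0, -0.009, 0.006]]
ft_force: [-0.8, 0.7, -2.1]
grip_width: 0.0405
```

Run:
```python
from h import *
plan((.531,-.422,.07,-82.2))
```

```text
t 16.72 pos [ 0.5277 -0.4211  0.1488] phi -82.29 q [-48.6  38.7  59.8   0.   82.1  33.7] grip 0.0405 F [-0.8  0.7 -2.1]
[ 7.88  0.2  -0.36] [-0.001  0.006  0.009]
```

Emit:
carry_out:
  motion:
    - [[3, 0.1, -0.1, 0, 0, 0, 3.5], [6, 0.1, -0.1, 0, 0, 0, 3.5], [8, 0.1, -0.1, 0, 0, 0, 3.5], [8.4, 0.1, -0.1, 0, 0, 0, 3.5], [8.4, 0.1, -0.1, 0, 0, 0, 3.5]]

```text
time_s: 17.13
position: [0.5307, -0.4224, 0.0704]
tool_rot: [[-0.002, 0.136, -0.991], [0.002, -0.991, -0.136], [-1.0, -0.002, 0.002]]
ft_force: [-0.2, 0.9, -0.5]
grip_width: 0.0406
```

Emit:
carry_out:
  motion:
    - [[0, 0, 0, 0, 0, 0, 3.5], [0, 0, 0, 0, 0, 0, 4.5], [0, 0, 0, 0, 0, 0, 5.2], [0, 0, 0, 0, 0, 0, 5.2]]

```text
time_s: 17.47
position: [0.5314, -0.4239, 0.0729]
tool_rot: [[0.002, 0.135, -0.991], [-0.003, -0.991, -0.135], [-1.0, 0.003, -0.002]]
ft_force: [1.2, -2.3, 0.5]
grip_width: 0.0519
```

Emit:
carry_out:
  motion:
    - [[-4, 0, 0, 0, 0, 0, 5.2], [-8, 0, 0, 0, 0, 0, 5.2], [-12, 0, 0, 0, 0, 0, 5.2], [-16, 0, 0, 0, 0, 0, 5.2], [-16, 0, 0, 0, 0, 0, 5.2]]

```text
time_s: 17.88
position: [0.5323, -0.4245, 0.2415]
tool_rot: [[0.011, 0.136, -0.991], [-0.012, -0.991, -0.136], [-1.0, 0.013, -0.009]]
ft_force: [0.3, -0.7, 0.3]
grip_width: 0.0518
```

Run:
```python
from h import *
T,S=Cam("top"),Cam("side"); heels(T,S)
plan((.6493,.0638,.22,7.8))
```

```text
top [364.9, 195.6] 52 [ 0.5645 -0.431   0.018 ]
t 17.98 pos [ 0.5311 -0.4233  0.2336] phi -82.21 q [-48.5  35.6  51.7   0.   92.4  33.7] grip 0.0522 F [ 0.2 -0.8 -0. ]
[  1.25 -46.66 -18.31] [-1.571e+00  1.000e-03 -5.000e-03]
```

Emit:
carry_out:
  motion:
    - [[0, -3.4, -1.3, 0, 0, 0, 6], [0, -7, -2.7, 0, 0, 0, 6], [0, -10.5, -4.1, 0, 0, 0, 6], [0, -14, -5.5, 0, 0, 0, 6], [0, -17, -6.7, 0, 0, 0, 6]]

```text
time_s: 18.4
position: [0.574, -0.243, 0.2298]
tool_rot: [[-0.002, 0.136, -0.991], [0.002, -0.991, -0.136], [-1.0, -0.002, 0.002]]
ft_force: [0.1, -0.4, -0.3]
grip_width: 0.0599
```

Emit:
carry_out:
  motion:
    - [[0, -3.4, -1.3, 0, 0, 0, 6], [0, -7, -2.7, 0, 0, 0, 6], [0, -10.5, -4.1, 0, 0, 0, 6], [0, -14, -5.5, 0, 0, 0, 6], [0, -17, -6.7, 0, 0, 0, 6]]

```text
time_s: 18.82
position: [0.6172, -0.0655, 0.2298]
tool_rot: [[-0.003, 0.136, -0.991], [0.001, -0.991, -0.136], [-1.0, -0.002, 0.003]]
ft_force: [0.3, -0.7, 0.5]
grip_width: 0.0598
```

Emit:
carry_out:
  motion:
    - [[0, -3.4, -1.3, 0, 0, 0, 4], [0, -7, -2.7, 0, 0, 0, 4], [0, -10.5, -4.1, 0, 0, 0, 4], [0.6, -12.6, -4.9, 0, 0, 0, 4], [1.2, -12.7, -4.9, 0, 0, 0, 4]]

```text
time_s: 19.23
position: [0.6488, 0.0688, 0.2175]
tool_rot: [[-0.002, 0.14, -0.99], [0.001, -0.99, -0.14], [-1.0, -0.002, 0.002]]
ft_force: [0.8, -0.1, 0.4]
grip_width: 0.04
```

Emit:
carry_out:
  motion:
    - [[0, 0, 0, -0.1, 0, 0, 4], [0, 0, 0, -0.2, 0, 0, 4], [0, 0, 0, -0.3, 0, 0, 4], [0, 0, 0, -0.42, 0, 0, 4], [0, 0, 0, -0.524, 0, 0, 4]]

```text
time_s: 19.65
position: [0.6483, 0.0636, 0.2177]
tool_rot: [[-0.003, 0.617, -0.787], [0.0, -0.787, -0.617], [-1.0, -0.002, 0.002]]
ft_force: [0.1, -0.9, 0.9]
grip_width: 0.0399
```

Emit:
carry_out:
  motion:
    - [[0, 0, 0, -0.1, 0, 0, 4], [0, 0, 0, -0.2, 0, 0, 4], [0, 0, 0, -0.3, 0, 0, 4], [0, 0, 0, -0.42, 0, 0, 4], [0, 0, 0, -0.524, 0, 0, 4]]

```text
time_s: 20.07
position: [0.6483, 0.0635, 0.2177]
tool_rot: [[-0.003, 0.928, -0.373], [0.0, -0.373, -0.928], [-1.0, -0.003, 0.001]]
ft_force: [-0.4, 0.9, -0.1]
grip_width: 0.0403
```

Emit:
carry_out:
  motion:
    - [[0, 0, 0, -0.1, 0, 0, 4], [0, 0, 0, -0.2, 0, 0, 4], [0, 0, 0, -0.3, 0, 0, 4], [0, 0, 0, -0.42, 0, 0, 4], [0, 0, 0, -0.523, 0, 0, 4]]

```text
time_s: 20.48
position: [0.6483, 0.0636, 0.2177]
tool_rot: [[-0.003, 0.99, 0.141], [0.0, 0.141, -0.99], [-1.0, -0.003, -0.0]]
ft_force: [0.5, 0.8, 1.0]
grip_width: 0.04
```

Run:
```python
from h import *
T,S=Cam("top"),Cam("side"); heels(T,S)
plan((.6493,.0638,.138,7.8))
a=cv2.resize(T.im[150:245,330:415,::-1],None,fx=4.2,fy=4.2,interpolation=cv2.INTER_CUBIC)
b=cv2.resize(S.im[130:230,160:265,::-1],None,fx=3.99,fy=3.99,interpolation=cv2.INTER_CUBIC)
cv2.imwrite("pics/k1.png",np.hstack([a[:399],b[:399]]))
```

```text
top [366.4, 195.8] 76 [ 0.5636 -0.4367  0.018 ]
t 20.58 pos [0.6484 0.0636 0.2179] phi 7.81 q [ -4.8  33.2  58.7  -0.   88.2 -12.6] grip 0.04 F [-0.5 -0.8 -0.1]
[ 7.99  0.11 -0.  ] [ 0.    -0.     0.003]
```

View pics/k1.png

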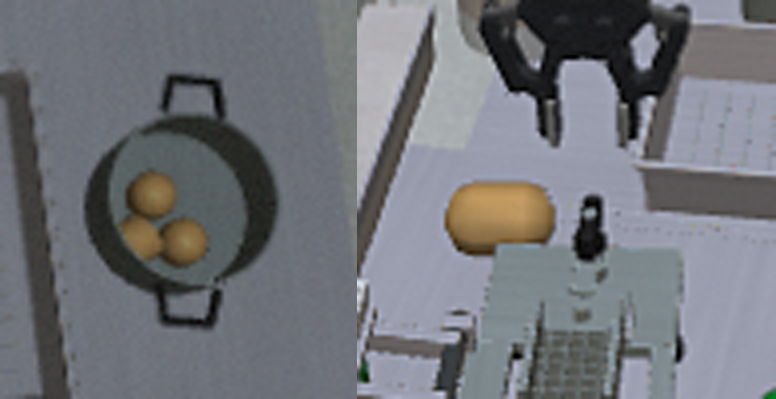

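All three heels are in the pot, and the gripper straddles the seized knob. I'll measure the bar's angle from the saved first image so the rock is centred.

Run:
```python
from h import *
T=Cam("top")
for f in("top0","top1"):
    g=cv2.imread(f"pics/{f}.png").astype(float).max(2)
    for nm,(u0,v0,u1,v1) in {"sz":(218,158,240,176),"open":(148,165,164,190)}.items():
        w=np.clip(75-g[v0:v1,u0:u1],0,40); vv,uu=np.mgrid[v0:v1,u0:u1]
        P=np.array([T.plane((a,b),.140)[:2] for a,b in zip(uu.ravel(),vv.ravel())]); W=w.ravel()
        m=(P*W[:,None]).sum(0)/W.sum(); C=(P-m).T@((P-m)*W[:,None])/W.sum(); l,V=np.linalg.eigh(C)
        d=V[:,1]; print(f,nm,m.round(4),np.degrees(np.arctan2(d[1],d[0]))%180-90,np.sqrt(l).round(4))
```

```text
top0 sz [0.6475 0.0653] 5.970570728707756 [0.0062 0.0141]
top0 open [0.6147 0.3099] -67.31058003976892 [0.0053 0.0148]
top1 sz [0.6475 0.0653] 6.056266430872398 [0.0062 0.0141]
top1 open [0.6147 0.3098] -67.13350945927351 [0.0053 0.0148]
```

Emit:
carry_out:
  motion:
    - [[2.5, 0.1, 0, 0.03, 0, 0, 4], [5, 0.1, 0, 0.03, 0, 0, 4], [7, 0.1, 0, 0.03, 0, 0, 4], [8, 0.1, 0, 0.03, 0, 0, 4], [8, 0.1, 0, 0.03, 0, 0, 4]]
  grip_force: 60

```text
time_s: 21.05
position: [0.6488, 0.0642, 0.1366]
tool_rot: [[-0.005, 0.995, 0.103], [0.0, 0.103, -0.995], [-1.0, -0.005, -0.001]]
ft_force: [0.0, -0.6, 0.6]
grip_width: 0.04
```

Emit:
carry_out:
  motion:
    - [[0, 0, 0, 0, 0, 0, 2.5], [0, 0, 0, 0, 0, 0, 1], [0, 0, 0, 0, 0, 0, 1], [0, 0, 0, 0, 0, 0, 1], [0, 0, 0, 0, 0, 0, 1]]

```text
time_s: 21.47
position: [0.6504, 0.0643, 0.141]
tool_rot: [[0.003, 0.994, 0.106], [-0.0, 0.106, -0.994], [-1.0, 0.003, 0.001]]
ft_force: [-1.1, -0.0, 5.8]
grip_width: 0.0125
```

Emit:
carry_out:
  motion:
    - [[0, 0, 0, 0, 0, 0, 1], [0, 0, 0, 0, 0, 0, 1]]

```text
time_s: 21.63
position: [0.6504, 0.0643, 0.141]
tool_rot: [[0.002, 0.994, 0.106], [-0.0, 0.106, -0.994], [-1.0, 0.002, 0.001]]
ft_force: [-1.8, -1.1, 5.9]
grip_width: 0.0125
```

Run:
```python
from h import *
plan((.6493,.0638,.138,6.0)); print(env.observe()["wrist_torque"].round(2))
```

```text
t 21.63 pos [0.6504 0.0643 0.141 ] phi 6.06 q [ -4.7  36.6  65.3  -0.   77.9 -10.8] grip 0.0125 F [-1.8 -1.1  5.9]
[ 0.3  -0.11  0.04] [ 0.001  0.001 -0.002]
[-0.13  0.37  0.02]
```

Emit:
carry_out:
  motion:
    - [[0, 0, 0, -0.06, 0, 0, 1], [0, 0, 0, -0.12, 0, 0, 1], [0, 0, 0, -0.18, 0, 0, 1], [0, 0, 0, -0.18, 0, 0, 1], [0, 0, 0, -0.18, 0, 0, 1]]

```text
time_s: 22.05
position: [0.6507, 0.0644, 0.141]
tool_rot: [[0.003, 0.959, 0.282], [-0.0, 0.282, -0.959], [-1.0, 0.003, 0.001]]
ft_force: [-0.7, -0.7, 4.8]
grip_width: 0.0124
```

Run:
```python
from h import *
plan(); print(env.observe()["wrist_torque"].round(2))
S=Cam("side"); crop(S.im,190,170,250,230,8,"pics/k2.png")
```

```text
t 22.05 pos [0.6507 0.0644 0.141 ] phi 16.39 q [ -4.7  36.6  65.3   0.   77.8 -21.1] grip 0.0124 F [-0.7 -0.7  4.8]
[-0.06  0.11  0.06]
```

Emit:
carry_out:
  motion:
    - [[0, 0, 0, 0.07, 0, 0, 1], [0, 0, 0, 0.14, 0, 0, 1]]

```text
time_s: 22.27
position: [0.6505, 0.0643, 0.141]
tool_rot: [[0.003, 0.99, 0.143], [-0.001, 0.143, -0.99], [-1.0, 0.003, 0.001]]
ft_force: [-2.3, -0.9, 6.6]
grip_width: 0.0126
```

Run:
```python
from h import *
plan(); print(env.observe()["wrist_torque"].round(2))
```

```text
t 22.27 pos [0.6505 0.0643 0.141 ] phi 8.21 q [ -4.7  36.6  65.3  -0.   77.9 -12.9] grip 0.0126 F [-2.3 -0.9  6.6]
[-0.14  0.39  0.3 ]
```

Emit:
carry_out:
  motion:
    - [[0, 0, 0, 0.07, 0, 0, 1], [0, 0, 0, 0.14, 0, 0, 1], [0, 0, 0, 0.22, 0, 0, 1], [0, 0, 0, 0.22, 0, 0, 1], [0, 0, 0, 0.22, 0, 0, 1]]

```text
time_s: 22.68
position: [0.65, 0.0643, 0.141]
tool_rot: [[0.002, 0.997, -0.075], [-0.001, -0.075, -0.997], [-1.0, 0.002, 0.0]]
ft_force: [-3.9, -1.3, 7.3]
grip_width: 0.0126
```

Emit:
carry_out:
  motion:
    - [[0, 0, 0, -0.09, 0, 0, 1], [0, 0, 0, -0.18, 0, 0, 1], [0, 0, 0, -0.27, 0, 0, 1], [0, 0, 0, -0.36, 0, 0, 1], [0, 0, 0, -0.36, 0, 0, 1]]

```text
time_s: 23.1
position: [0.6507, 0.0644, 0.141]
tool_rot: [[0.003, 0.958, 0.286], [-0.0, 0.286, -0.958], [-1.0, 0.003, 0.001]]
ft_force: [0.1, 1.1, 5.0]
grip_width: 0.0123
```

Emit:
carry_out:
  motion:
    - [[0, 0, 0, 0, 0, 0, 1], [0, 0, 0, 0.09, 0, 0, 1], [0, 0, 0, 0.18, 0, 0, 1], [0, 0, 0, 0.27, 0, 0, 1], [0, 0, 0, 0.36, 0, 0, 1]]

```text
time_s: 23.52
position: [0.65, 0.0643, 0.141]
tool_rot: [[0.002, 0.997, -0.078], [-0.001, -0.078, -0.997], [-1.0, 0.002, 0.001]]
ft_force: [-4.5, -1.7, 7.6]
grip_width: 0.0129
```

Emit:
carry_out:
  motion:
    - [[0, 0, 0, 0, 0, 0, 1], [0, 0, 0, 0, 0, 0, 1]]

```text
time_s: 23.68
position: [0.65, 0.0643, 0.141]
tool_rot: [[0.002, 0.997, -0.075], [-0.0, -0.075, -0.997], [-1.0, 0.002, 0.0]]
ft_force: [-4.6, -0.2, 6.2]
grip_width: 0.0123
```

Run:
```python
from h import *
plan(); print(env.observe()["wrist_torque"].round(2))
```

```text
t 23.68 pos [0.65   0.0643 0.141 ] phi -4.29 q [-4.7 36.6 65.4 -0.  77.9 -0.4] grip 0.0123 F [-4.6 -0.2  6.2]
[-0.16  0.62 -0.27]
```

The torque of 0.3 N m while turning shows the clamp following. Now swinging it fully open.

Emit:
carry_out:
  motion:
    - [[0, 0, 0, -0.11, 0, 0, 1], [0, 0, 0, -0.23, 0, 0, 1], [0, 0, 0, -0.35, 0, 0, 1], [0, 0, 0, -0.47, 0, 0, 1], [0, 0, 0, -0.587, 0, 0, 1]]

```text
time_s: 24.1
position: [0.6511, 0.0645, 0.141]
tool_rot: [[0.005, 0.869, 0.495], [0.0, 0.495, -0.869], [-1.0, 0.004, 0.002]]
ft_force: [3.0, 1.0, 3.0]
grip_width: 0.0127
```

Emit:
carry_out:
  motion:
    - [[0, 0, 0, -0.12, 0, 0, 1], [0, 0, 0, -0.24, 0, 0, 1], [0, 0, 0, -0.36, 0, 0, 1], [0, 0, 0, -0.48, 0, 0, 1], [0, 0, 0, -0.587, 0, 0, 1]]

```text
time_s: 24.52
position: [0.6518, 0.0653, 0.141]
tool_rot: [[0.007, 0.449, 0.894], [0.002, 0.894, -0.449], [-1.0, 0.005, 0.005]]
ft_force: [5.9, 5.8, 2.2]
grip_width: 0.0124
```

Emit:
carry_out:
  motion:
    - [[0, 0, 0, -0.12, 0, 0, 1], [0, 0, 0, -0.24, 0, 0, 1], [0, 0, 0, -0.36, 0, 0, 1], [0, 0, 0, -0.48, 0, 0, 1], [0, 0, 0, -0.587, 0, 0, 1]]

```text
time_s: 24.93
position: [0.652, 0.0665, 0.1411]
tool_rot: [[0.007, -0.122, 0.993], [0.004, 0.993, 0.122], [-1.0, 0.003, 0.008]]
ft_force: [6.9, 10.1, 1.3]
grip_width: 0.0129
```

Emit:
carry_out:
  motion:
    - [[0, 0, 0, 0, 0, 0, 1], [0, 0, 0, 0, 0, 0, 1], [0, 0, 0, 0, 0, 0, 4], [0, 0, 0, 0, 0, 0, 4], [0, 0, 0, 0, 0, 0, 4]]

```text
time_s: 25.35
position: [0.6499, 0.0643, 0.1395]
tool_rot: [[0.0, -0.116, 0.993], [-0.0, 0.993, 0.116], [-1.0, -0.0, 0.0]]
ft_force: [-0.2, -0.5, 0.1]
grip_width: 0.0396
```

Emit:
carry_out:
  motion:
    - [[-2, 0, 0, 0, 0, 0, 4], [-5, 0, 0, 0, 0, 0, 4], [-8, 0, 0, 0, 0, 0, 4], [-12, 0, 0, 0, 0, 0, 4], [-13, 0, 0, 0, 0, 0, 4]]

```text
time_s: 25.77
position: [0.6509, 0.0642, 0.2761]
tool_rot: [[0.01, -0.116, 0.993], [-0.001, 0.993, 0.116], [-1.0, -0.002, 0.009]]
ft_force: [0.8, 0.1, 1.6]
grip_width: 0.04
```

Run:
```python
from h import *
plan((.632,.188,.26,7.8))
T,S=Cam("top"),Cam("side"); heels(T,S)
crop(S.im,165,145,285,305,3.7,"pics/open.png")
```

```text
t 25.77 pos [0.6509 0.0642 0.2761] phi 96.64 q [  -4.7   31.6   52.3   -0.    95.6 -101.4] grip 0.04 F [0.8 0.1 1.6]
[ 1.58 12.52 -0.47] [ 1.55   0.009 -0.006]
top [366.3, 195.7] 80 [ 0.564  -0.4363  0.018 ]
```

View pics/open.png

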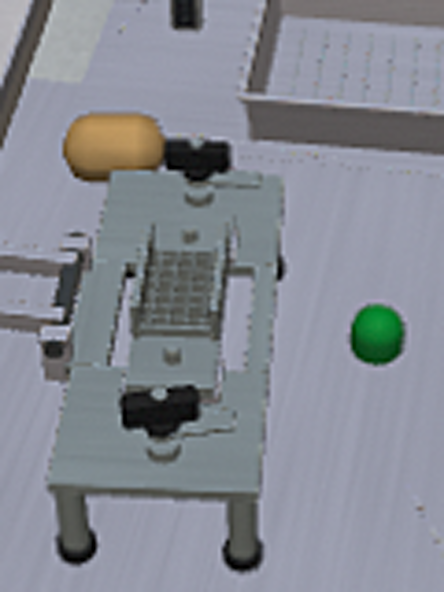

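The clamp is open, with its tongue pointing to -x at (240,180), and the grid is empty. Going over the cassette.

Emit:
carry_out:
  motion:
    - [[0, 3.5, -0.1, 0.1, 0, 0, 8.5], [0, 7, -0.2, 0.2, 0, 0, 8.5], [0, 10.5, -0.3, 0.3, 0, 0, 8.5], [0, 12.6, -0.3, 0.42, 0, 0, 8.5], [0, 12.6, -0.3, 0.52, 0, 0, 8.5]]

```text
time_s: 26.28
position: [0.6309, 0.1933, 0.2675]
tool_rot: [[-0.003, 0.394, 0.919], [0.001, 0.919, -0.394], [-1.0, -0.001, -0.003]]
ft_force: [0.3, -1.0, 0.7]
grip_width: 0.0853
```

Emit:
carry_out:
  motion:
    - [[0, 0, 0, 0.1, 0, 0, 8.5], [0, 0, 0, 0.2, 0, 0, 8.5], [0, 0, 0, 0.3, 0, 0, 8.5], [0, 0, 0, 0.42, 0, 0, 8.5], [0, 0, 0, 0.52, 0, 0, 8.5]]

```text
time_s: 26.7
position: [0.632, 0.189, 0.2674]
tool_rot: [[-0.003, 0.802, 0.598], [-0.0, 0.598, -0.802], [-1.0, -0.003, -0.001]]
ft_force: [0.1, 0.4, -0.3]
grip_width: 0.085
```

Emit:
carry_out:
  motion:
    - [[0, 0, 0, 0.1, 0, 0, 8.5], [0, 0, 0, 0.2, 0, 0, 8.5], [0, 0, 0, 0.3, 0, 0, 8.5], [0, 0, 0, 0.42, 0, 0, 8.5], [0, 0, 0, 0.512, 0, 0, 8.5]]

```text
time_s: 27.12
position: [0.632, 0.189, 0.2674]
tool_rot: [[-0.003, 0.992, 0.128], [-0.0, 0.128, -0.992], [-1.0, -0.003, 0.0]]
ft_force: [0.3, 0.2, 0.6]
grip_width: 0.0851
```

Run:
```python
from h import *
T=Cam("top")
plan((.633,.1885,.16,7.7),(.633,.1885,.121,7.7))
print(env.observe()["tool_rot"].round(4))
```

```text
t 27.17 pos [0.632  0.189  0.2675] phi 7.14 q [ 6.4 32.8 51.6 -0.  95.8 -0.7] grip 0.0851 F [ 1.1  0.3 -0.5]
[10.75  0.12  0.06] [-0.01   0.     0.003]
[3.9 0.  0. ] [0. 0. 0.]
[[-2.900e-03  9.923e-01  1.242e-01]
 [-5.000e-04  1.242e-01 -9.923e-01]
 [-1.000e+00 -3.000e-03  1.000e-04]]
```

Emit:
carry_out:
  motion:
    - [[2.5, 0.1, 0, -0.01, 0, 0, 8.5], [5, 0.1, 0, -0.01, 0, 0, 8.5], [8, 0.1, 0, -0.01, 0, 0, 8.5], [10, 0.1, 0, -0.01, 0, 0, 8.5], [10.7, 0.1, 0, -0.01, 0, 0, 8.5]]

```text
time_s: 27.58
position: [0.6315, 0.189, 0.1574]
tool_rot: [[-0.008, 0.989, 0.146], [-0.001, 0.146, -0.989], [-1.0, -0.008, -0.0]]
ft_force: [-2.0, 0.0, 0.7]
grip_width: 0.085
```

Emit:
carry_out:
  motion:
    - [[1, 0, 0, 0, 0, 0, 8.5], [2, 0, 0, 0, 0, 0, 8.5], [3, 0, 0, 0, 0, 0, 8.5], [3.8, 0, 0, 0, 0, 0, 8.5], [3.8, 0, 0, 0, 0, 0, 8.5]]

```text
time_s: 28.0
position: [0.6328, 0.1893, 0.1227]
tool_rot: [[-0.002, 0.989, 0.145], [-0.0, 0.145, -0.989], [-1.0, -0.002, -0.0]]
ft_force: [0.4, -0.5, -0.9]
grip_width: 0.0852
```

Run:
```python
from h import *
S=Cam("side");plan((.633,.1885,.121,7.7))
crop(S.im,165,145,285,305,3.7,"pics/cas.png")
```

```text
t 28.05 pos [0.6332 0.1894 0.1237] phi 8.32 q [ 6.4 38.3 65.   0.  76.7 -1.9] grip 0.0849 F [-0.   0.4 -0.3]
[ 0.27 -0.03  0.08] [ 0.011 -0.     0.001]
```

View pics/cas.png

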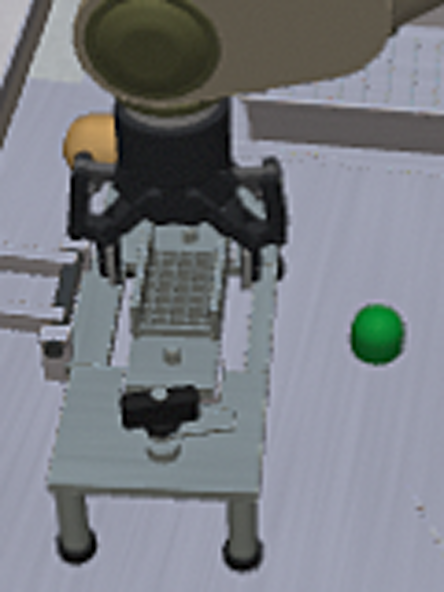

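The open jaws straddle the cheeks at (110,265) and (248,265). Closing.

Emit:
carry_out:
  motion:
    - [[0.2, 0, 0, 0.01, 0, 0, 8.5], [0.2, 0, 0, 0.01, 0, 0, 7], [0.2, 0, 0, 0.01, 0, 0, 5], [0.2, 0, 0, 0.01, 0, 0, 5], [0.2, 0, 0, 0.01, 0, 0, 5]]
  grip_force: 70

```text
time_s: 28.47
position: [0.6336, 0.1894, 0.1232]
tool_rot: [[0.001, 0.991, 0.135], [0.0, 0.135, -0.991], [-1.0, 0.001, -0.0]]
ft_force: [-0.6, 0.2, 6.0]
grip_width: 0.0584
```

Emit:
carry_out:
  motion:
    - [[0, 0, 0, 0, 0, 0, 5], [0, 0, 0, 0, 0, 0, 5], [0, 0, 0, 0, 0, 0, 5]]

```text
time_s: 28.72
position: [0.6336, 0.1894, 0.1232]
tool_rot: [[0.001, 0.991, 0.135], [0.0, 0.135, -0.991], [-1.0, 0.001, 0.0]]
ft_force: [-1.5, 0.6, 6.1]
grip_width: 0.0588
```

Run:
```python
from h import *
plan((.633,.1885,.121,7.7));print(env.observe()["wrist_torque"].round(2))
```

```text
t 28.72 pos [0.6336 0.1894 0.1232] phi 7.74 q [ 6.4 38.3 65.1  0.  76.5 -1.3] grip 0.0588 F [-1.5  0.6  6.1]
[ 0.22 -0.07  0.08] [ 0.001  0.    -0.001]
[-0.07  0.36  0.04]
```

Gripped at 59 mm with little side force. Lifting slowly.

Emit:
carry_out:
  motion:
    - [[-0.3, 0, 0, 0, 0, 0, 5], [-0.6, 0, 0, 0, 0, 0, 5], [-0.9, 0, 0, 0, 0, 0, 5], [-1.2, 0, 0, 0, 0, 0, 5], [-1.5, 0, 0, 0, 0, 0, 5]]

```text
time_s: 29.13
position: [0.6333, 0.1894, 0.1373]
tool_rot: [[-0.001, 0.991, 0.135], [-0.0, 0.135, -0.991], [-1.0, -0.001, -0.0]]
ft_force: [-0.9, 0.7, -4.5]
grip_width: 0.0586
```

Emit:
carry_out:
  motion:
    - [[-0.4, 0, 0, 0, 0, 0, 5], [-0.8, 0, 0, 0, 0, 0, 5], [-1.2, 0, 0, 0, 0, 0, 5], [-1.6, 0, 0, 0, 0, 0, 5], [-2, 0, 0, 0, 0, 0, 5]]

```text
time_s: 29.55
position: [0.6334, 0.1894, 0.1578]
tool_rot: [[0.0, 0.991, 0.135], [0.0, 0.135, -0.991], [-1.0, 0.0, 0.0]]
ft_force: [-0.7, -0.2, -4.6]
grip_width: 0.0587
```

Emit:
carry_out:
  motion:
    - [[-1, 0, 0, 0, 0, 0, 5], [-2.5, 0, 0, 0, 0, 0, 5], [-4.5, 0, 0, 0, 0, 0, 5], [-6, 0, 0, 0, 0, 0, 5], [-7, 0, 0, 0, 0, 0, 5]]

```text
time_s: 29.97
position: [0.6337, 0.1895, 0.23]
tool_rot: [[0.003, 0.991, 0.135], [0.0, 0.135, -0.991], [-1.0, 0.003, 0.0]]
ft_force: [0.4, 0.2, -3.4]
grip_width: 0.0588
```

Run:
```python
from h import *
T,S=Cam("top"),Cam("side")
crop(S.im,165,105,285,265,3.7,"pics/lift.png")
plan((.518,-.223,.23,7.7));print(env.observe()["wrist_torque"].round(2))
# pan: floor corners seen in top (crop pp: scale 5.6, origin 270,155)
f=lambda u,v:(270+u/5.6-.5,155+v/5.6-.5)
for uv in((345,97),(392,497),(68,118)): print("floor",T.plane(f(*uv),.004).round(4))
for uv in((60,85),(372,67),(428,502),(105,532)): print("rim",T.plane(f(*uv),.056).round(4))
```

```text
t 30.07 pos [0.6339 0.1895 0.2296] phi 7.74 q [ 6.4 33.8 55.8  0.  90.2 -1.3] grip 0.0585 F [ 0.5  0.1 -3.1]
[ -0.1  -17.04  39.31] [ 0.001  0.    -0.004]
[-0.    0.01 -0.01]
floor [ 0.66   -0.3128  0.004 ]
floor [ 0.3923 -0.3282  0.004 ]
floor [ 0.6476 -0.1251  0.004 ]
rim [ 0.6569 -0.1152  0.056 ]
rim [ 0.6668 -0.3189  0.056 ]
rim [ 0.3862 -0.3374  0.056 ]
rim [ 0.3722 -0.1341  0.056 ]
```

View pics/lift.png

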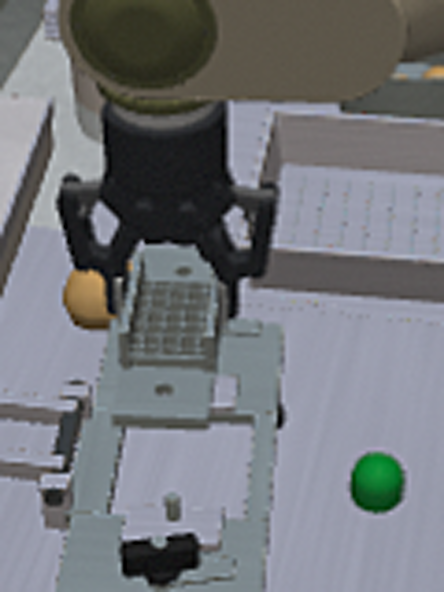

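The cassette is clear of both dowels, level and held at 58.5 mm, with a weight reading of about -4 N. The pan's floor centre comes to (0.520, -0.226), with a yaw of about 3.5°. The floor edge measures 268 mm against 270 mm given.

Emit:
carry_out:
  motion:
    - [[0, -0.8, 1.9, 0, 0, 0, 5], [0, -2, 4.7, 0, 0, 0, 5], [0, -3.4, 8, 0, 0, 0, 5], [0, -4.8, 11.2, 0, 0, 0, 5], [0, -6, 14, 0, 0, 0, 5]]

```text
time_s: 30.48
position: [0.5916, 0.0409, 0.2263]
tool_rot: [[-0.002, 0.991, 0.134], [-0.0, 0.134, -0.991], [-1.0, -0.002, -0.0]]
ft_force: [0.7, -1.4, -3.8]
grip_width: 0.0586
```

Emit:
carry_out:
  motion:
    - [[0, -1.2, 2.8, 0, 0, 0, 5], [0, -2.4, 5.6, 0, 0, 0, 5], [0, -3.6, 8.4, 0, 0, 0, 5], [0, -4.8, 11.2, 0, 0, 0, 5], [0, -6, 14, 0, 0, 0, 5]]

```text
time_s: 30.9
position: [0.5511, -0.1054, 0.2264]
tool_rot: [[-0.002, 0.991, 0.135], [0.001, 0.135, -0.991], [-1.0, -0.001, -0.001]]
ft_force: [0.7, 0.1, -3.5]
grip_width: 0.0589
```

Emit:
carry_out:
  motion:
    - [[0, -1.2, 2.8, 0, 0, 0, 5], [0, -2.4, 5.6, 0, 0, 0, 5], [0, -3.6, 8.4, 0, 0, 0, 5], [0, -4.5, 10.6, 0, 0, 0, 5], [0, -4.9, 11.6, 0, 0, 0, 5]]

```text
time_s: 31.32
position: [0.518, -0.2283, 0.2263]
tool_rot: [[-0.002, 0.991, 0.132], [0.0, 0.132, -0.991], [-1.0, -0.002, -0.0]]
ft_force: [0.2, -0.7, -3.7]
grip_width: 0.0587
```

Emit:
carry_out:
  motion:
    - [[0, 0, 0, 0.06, 0, 0, 5], [0, 0, 0, 0.17, 0, 0, 5], [0, 0, 0, 0.29, 0, 0, 5], [0, 0, 0, 0.41, 0, 0, 5], [0, 0, 0, 0.53, 0, 0, 5]]

```text
time_s: 31.73
position: [0.5191, -0.225, 0.2266]
tool_rot: [[-0.001, 0.921, -0.39], [0.001, -0.39, -0.921], [-1.0, -0.001, -0.001]]
ft_force: [0.3, 0.4, -3.9]
grip_width: 0.0587
```

Emit:
carry_out:
  motion:
    - [[0, 0, 0, 0.12, 0, 0, 5], [0, 0, 0, 0.24, 0, 0, 5], [0, 0, 0, 0.36, 0, 0, 5], [0, 0, 0, 0.48, 0, 0, 5], [0, 0, 0, 0.6, 0, 0, 5]]

```text
time_s: 32.15
position: [0.5191, -0.225, 0.2266]
tool_rot: [[-0.001, 0.54, -0.842], [0.001, -0.842, -0.54], [-1.0, -0.002, 0.0]]
ft_force: [-0.3, 1.1, -3.8]
grip_width: 0.0586
```

Emit:
carry_out:
  motion:
    - [[0, 0, 0, 0.12, 0, 0, 5], [0, 0, 0, 0.24, 0, 0, 5], [0, 0, 0, 0.36, 0, 0, 5], [0, 0, 0, 0.46, 0, 0, 5], [0, 0, 0, 0.514, 0, 0, 5]]

```text
time_s: 32.57
position: [0.5191, -0.2249, 0.2266]
tool_rot: [[-0.001, 0.057, -0.998], [0.001, -0.998, -0.057], [-1.0, -0.001, 0.001]]
ft_force: [0.1, -0.1, -3.6]
grip_width: 0.0586
```

Run:
```python
from h import *
S=Cam("side");T=Cam("top")
plan((.520,-.226,.05,-86.5));print(env.observe()["tool_rot"].round(4))
crop(S.im,190,60,350,200,4.2,"pics/over.png")
```

```text
t 32.67 pos [ 0.5191 -0.2251  0.2267] phi -86.45 q [-35.4  24.1  73.3   0.   82.7  51. ] grip 0.0588 F [-0.7  0.1 -3.4]
[17.67  0.12 -0.1 ] [0.001 0.001 0.001]
[[-0.001   0.0618 -0.9981]
 [ 0.001  -0.9981 -0.0618]
 [-1.     -0.001   0.001 ]]
```

View pics/over.png

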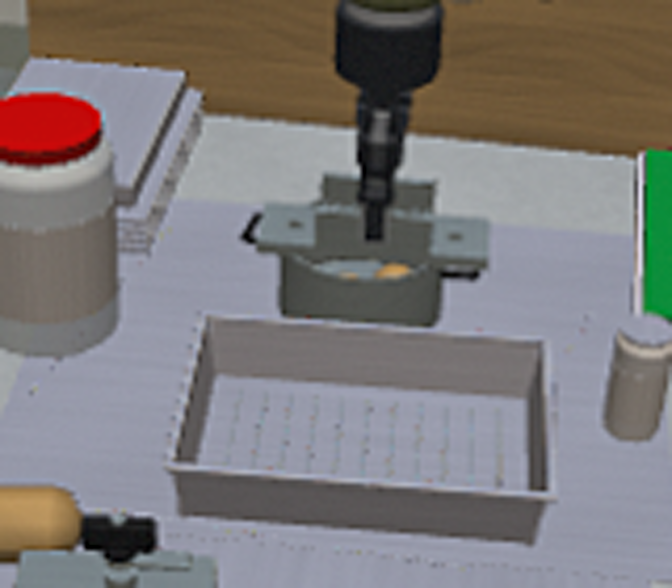

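The cassette is level above the pan and aligned with it. Contact is expected at TCP z of about 0.027, so I'll descend about 19 cm and then creep.

Emit:
carry_out:
  motion:
    - [[2, 0.1, -0.1, 0, 0, 0, 5], [5, 0.1, -0.1, 0, 0, 0, 5], [8, 0.1, -0.1, 0, 0, 0, 5], [11, 0.1, -0.1, 0, 0, 0, 5], [13, 0.1, -0.1, 0, 0, 0, 5]]

```text
time_s: 33.08
position: [0.5193, -0.2256, 0.0943]
tool_rot: [[-0.003, 0.064, -0.998], [0.002, -0.998, -0.064], [-1.0, -0.002, 0.003]]
ft_force: [-1.0, -1.6, -3.6]
grip_width: 0.0588
```

Emit:
carry_out:
  motion:
    - [[1.5, 0, 0, 0, 0, 0, 5], [3, 0, 0, 0, 0, 0, 5], [4.3, 0, 0, 0, 0, 0, 5], [5.2, 0, 0, 0, 0, 0, 5], [5.7, 0, 0, 0, 0, 0, 5]]

```text
time_s: 33.5
position: [0.5199, -0.2261, 0.039]
tool_rot: [[-0.002, 0.063, -0.998], [0.001, -0.998, -0.063], [-1.0, -0.001, 0.001]]
ft_force: [0.4, -0.1, -3.7]
grip_width: 0.0586
```

Emit:
carry_out:
  motion:
    - [[0, 0, 0, 0, 0, 0, 5], [0.2, 0, 0, 0, 0, 0, 5], [0.4, 0, 0, 0, 0, 0, 5], [0.6, 0, 0, 0, 0, 0, 5], [0.6, 0, 0, 0, 0, 0, 5]]

```text
time_s: 33.92
position: [0.5202, -0.2267, 0.0344]
tool_rot: [[0.0, 0.062, -0.998], [-0.0, -0.998, -0.062], [-1.0, 0.0, -0.0]]
ft_force: [-0.2, -0.1, -3.8]
grip_width: 0.0588
```

Run:
```python
from h import *
plan((.520,-.226,.0272,-86.5));print(env.observe()["wrist_torque"].round(2))
```

```text
t 33.92 pos [ 0.5202 -0.2267  0.0344] phi -86.45 q [-35.5  36.6  87.1   0.   56.3  51. ] grip 0.0588 F [-0.2 -0.1 -3.8]
[ 0.72 -0.07  0.02] [ 0.001 -0.    -0.   ]
[-0.02  0.01 -0.04]
```

Emit:
carry_out:
  motion:
    - [[0.1, 0, 0, 0, 0, 0, 5], [0.2, 0, 0, 0, 0, 0, 5], [0.3, 0, 0, 0, 0, 0, 5], [0.4, 0, 0, 0, 0, 0, 5], [0.5, 0, 0, 0, 0, 0, 5]]

```text
time_s: 34.33
position: [0.5203, -0.2267, 0.0292]
tool_rot: [[0.0, 0.062, -0.998], [-0.0, -0.998, -0.062], [-1.0, 0.0, -0.0]]
ft_force: [1.2, 0.6, -3.1]
grip_width: 0.0587
```

Emit:
carry_out:
  motion:
    - [[0, 0, 0, 0, 0, 0, 5], [0.05, 0, 0, 0, 0, 0, 5], [0.1, 0, 0, 0, 0, 0, 5], [0.15, 0, 0, 0, 0, 0, 5], [0.15, 0, 0, 0, 0, 0, 5]]

```text
time_s: 34.75
position: [0.5202, -0.2267, 0.0277]
tool_rot: [[-0.0, 0.062, -0.998], [0.0, -0.998, -0.062], [-1.0, -0.0, 0.0]]
ft_force: [-0.2, -0.3, -4.3]
grip_width: 0.0588
```

Emit:
carry_out:
  motion:
    - [[0.05, 0, 0, 0, 0, 0, 5], [0.1, 0, 0, 0, 0, 0, 5], [0.1, 0, 0, 0, 0, 0, 5]]

```text
time_s: 35.0
position: [0.5203, -0.2267, 0.0272]
tool_rot: [[0.0, 0.062, -0.998], [-0.0, -0.998, -0.062], [-1.0, 0.0, -0.0]]
ft_force: [-2.0, 1.4, 0.9]
grip_width: 0.0587
```

Emit:
carry_out:
  motion:
    - [[0.05, 0, 0, 0, 0, 0, 5], [0.1, 0, 0, 0, 0, 0, 5], [0.1, 0, 0, 0, 0, 0, 5]]

```text
time_s: 35.25
position: [0.5203, -0.2267, 0.0272]
tool_rot: [[0.001, 0.062, -0.998], [-0.001, -0.998, -0.062], [-1.0, 0.001, -0.001]]
ft_force: [-4.8, 2.3, 12.1]
grip_width: 0.0587
```

Contact at z = 0.0272, as predicted. I'll ease off, release and retreat.

Emit:
carry_out:
  motion:
    - [[-0.1, 0, 0, 0, 0, 0, 5], [-0.1, 0, 0, 0, 0, 0, 5], [-0.1, 0, 0, 0, 0, 0, 8], [-0.1, 0, 0, 0, 0, 0, 8], [-0.1, 0, 0, 0, 0, 0, 8]]
  grip_force: 20

```text
time_s: 35.67
position: [0.5204, -0.2268, 0.0268]
tool_rot: [[0.0, 0.062, -0.998], [-0.0, -0.998, -0.062], [-1.0, 0.0, -0.0]]
ft_force: [0.4, 0.1, 1.1]
grip_width: 0.0801
```

Emit:
carry_out:
  motion:
    - [[0, 0, 0, 0, 0, 0, 8], [0, 0, 0, 0, 0, 0, 8]]

```text
time_s: 35.83
position: [0.5203, -0.2267, 0.0268]
tool_rot: [[0.0, 0.062, -0.998], [-0.0, -0.998, -0.062], [-1.0, 0.0, -0.0]]
ft_force: [-0.4, -0.2, -0.1]
grip_width: 0.08
```

Emit:
carry_out:
  motion:
    - [[-1, 0, 0, 0, 0, 0, 8], [-3, 0, 0, 0, 0, 0, 8], [-6, 0, 0, 0, 0, 0, 8], [-10, 0, 0, 0, 0, 0, 8], [-14, 0, 0, 0, 0, 0, 8]]

```text
time_s: 36.25
position: [0.5198, -0.2264, 0.1688]
tool_rot: [[-0.001, 0.062, -0.998], [0.001, -0.998, -0.062], [-1.0, -0.001, 0.001]]
ft_force: [0.9, -0.0, 0.8]
grip_width: 0.0797
```

Emit:
carry_out:
  motion:
    - [[-2, -3.5, 2, 0, 0, 0, 8], [-4, -7, 4, 0, 0, 0, 8], [-6, -10, 6, 0, 0, 0, 8], [-6, -13, 8, 0, 0, 0, 8], [-6, -16, 9, 0, 0, 0, 8]]

```text
time_s: 36.67
position: [0.4184, -0.0709, 0.2288]
tool_rot: [[0.003, 0.061, -0.998], [-0.001, -0.998, -0.061], [-1.0, 0.001, -0.002]]
ft_force: [1.9, -0.1, -0.1]
grip_width: 0.0799
```

Emit:
carry_out:
  motion:
    - [[0, -4, 0, 0, 0, 0, 8], [0, -8, 0, 0, 0, 0, 8], [0, -10, 0, 0, 0, 0, 8], [0, -10, 0, 0, 0, 0, 8], [0, -10, 0, 0, 0, 0, 8]]

```text
time_s: 37.08
position: [0.4142, 0.028, 0.2275]
tool_rot: [[0.001, 0.064, -0.998], [-0.0, -0.998, -0.064], [-1.0, 0.001, -0.001]]
ft_force: [0.4, 0.3, -0.3]
grip_width: 0.0798
```

Run:
```python
from h import *
S=Cam("side");T=Cam("top"); plan(); heels(T,S)
a=cv2.resize(T.im[130:275,100:410,::-1],None,fx=2.5,fy=2.5,interpolation=cv2.INTER_CUBIC)
b=cv2.resize(S.im[85:200,160:400,::-1],(775,228),interpolation=cv2.INTER_CUBIC)
cv2.imwrite("pics/end.png",np.vstack([a,b]))
```

```text
t 37.18 pos [0.4145 0.0267 0.2272] phi -86.48 q [-12.7   9.   95.4  -0.   75.6  73.7] grip 0.0799 F [ 0.1  0.6 -0.2]
top [362.5, 195.4] 77 [ 0.5653 -0.422   0.018 ]
```

View pics/end.png

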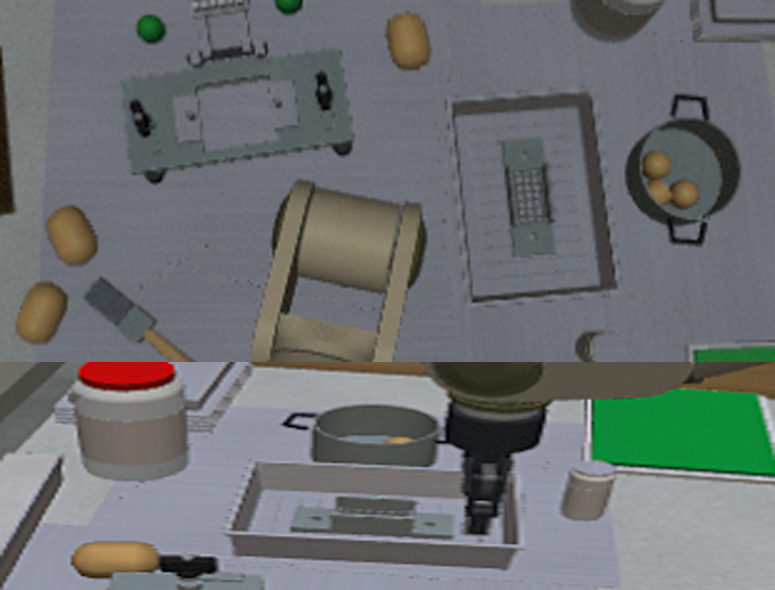

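The final view shows the cassette flat and right way up in the pan at (528,195). Three heels are in the pot at (668,180). The clamp is open at (323,90), the dowels are bare, and the potatoes, brush and salt are undisturbed. Handing in.

```bash
python3 -c "
from rig import env
print(env.close_job())"
```

```text
the job is handed in; nothing more can be done
None
```

The fry cutter is stripped and the job is handed in, at about 37 s of the 210 s allowed.

- **Potato ends:** Three brown ends were there, two on the table and one on the blade grid. All three are in the scrap pot, and the green look-alikes were left alone.
- **Seized clamp:** I rocked it twice, about +10° and then back to −10° from where it stood. The wrist read 0.3 N m while turning, so the clamp was following. I then swung it to about 89° open; afterwards its tongue pointed to the machine's −x.
- **Blade cassette:** It came straight up, level, off the dowels, with about 4 N of weight in the grip. I set it down slowly at the pan's centre, right way up, touching at the height I had predicted; the push on contact peaked at about 12 N.

**Last checks:** The final pictures show the ends in the pot, the cassette flat in the pan, bare dowels and the open clamp. The whole potatoes, brush and salt drum look unmoved. The gripper is empty and clear of everything.

**Small disagreements:**
- My readings of the clamp's starting angle and the machine's yaw were good only to about 1°.
- One end in the pot shifted about 14 mm between pictures, but it is still in the pot.
- There was a brief 9 N side force when I first lowered an end into the pot. It went away when I raised the gripper 1 cm.

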